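Hang a shelf bracket in the upper slots of a bench upright

ROBOT

A 6-joint arm with a two-finger parallel gripper is mounted at the origin on the work surface. World frame = base frame: x ahead of the robot, y to its left, z up, the work surface at z = 0. Lengths are in m, angles in rad, forces in N, time in s.
With the tool pointing down it reaches from about 0.35 to 0.975 m from the base axis. Payload 7.1 kg.
Tool frame: the origin (TCP) lies at the centre of the arm's flange, where the gripper is bolted on; the fingertips stand 182 mm ahead of it and the grasp point (between the pads) lies 163 mm ahead of it; y points along the fingers, z is the direction in which the jaws open and shut, and the axes are right-handed (so a half turn about y gives the same grasp; the last joint's range is limited). The gripper opens to 88 mm and grips with 3 to 60 N. Pads are 20 mm wide; open, the fingers measure 115 mm over their backs; the gripper's body (75 mm by 178 mm) begins 61 mm behind the grasp point.
Start: joints at [1.278, 0.423, 1.63, -0, 1.089, -0.019], TCP at [0.169, 0.602, 0.405] pointing down, gripper open.
Joint ranges: [-3, 3], [-0.9, 2.11], [0.09, 2.58], [-1.31, 4.45], [0.11, 2.69], [-2.54, 2.54]. Speed limits (rad/s): [2.39, 2.39, 3.01, 3.14, 3.14, 3.14].

INTERFACE

Orientations are given as a 3x3 rotation matrix whose columns are the frame's x, y, z axes.
In Python, from station import r gives the robot as it stands.
- The arm moves only by the shell command python3 -m creep 'ROWS' [OPENING]. ROWS is JSON, a list of rows, each an object with "linear": the shift along the tool's x, y, z in cm, a list of three; "turn": the turn about the tool's y in degrees. A call has 1 to 20 rows; each row is the pose to reach, as a shift and turn from the pose commanded when the call began, along the tool's axes at that moment; what a row does not reach only later rows make up. A row lasts 1/10 s, in which the tool goes at most 50 mm and 8.59 degrees, less where a joint would pass 70% of its speed; a pose out of reach is approached as far as the arm can. A call with a gripper value outside its range is refused whole. OPENING is the opening, from 0 (shut) to 1 (fully open), set as the call begins (- or left out, the last holds). The fingers move at their own pace and stop on an object; the grip force is fixed at half the most. Time passes only in rows, so rows that repeat a pose let the fingers close. It gives the time, the measured TCP pose, the force and the opening at its end, in the units of the state.
- r.state(): the state, without advancing time (a new reading comes with each control period).
- r.grab_frame(name): name is "side" or "top" or "wrist"; returns a dict with "frame" (384x512x3 uint8, red, green, blue), "intrinsics" (3x3 intrinsics, pixels), "extrinsics" (4x4, takes a point from world to camera coordinates). Camera axes: x right, y up, looking along -z (the intrinsics and any distortion apply to the point x, -y, -z); pixel columns grow to the right and rows downward; lengths in m; the calibration is good to about 2 mm. A picture is of the moment at which its call begins. There is no depth.
- r.close_job(): hands the job in, once; it reports no verdict.
The state is a dict: "time_s": time; "joints": joint angles; "dq": joint speeds; "effort": joint torques, N m; "tool_pos": TCP position; "ee_rot": TCP orientation; "contact_force": force on the tool from outside, world axes, zero at the start; "torque": the same for the moment, N m; "gripper_width": opening from 0.0 (shut) to 1.0 (fully open).
Only numpy, scipy, OpenCV 4.12 (cv2) and the standard library are available. Lean on these libraries where they do the work, as an engineer would, in place of code of your own. Each camera call takes 0.05 s, during which the arm holds its last target.

TASK

Take the blue shelf bracket out of the low white shelf, where only its tall tabbed end can be reached, stand it on its foot on the open bench and let go of it. Then pick it up again in a way that leaves the tabbed end free, and hang it on the white slotted upright: push its two hook tabs into the upper two of the three slots, then down until they are fully home, and leave it hanging there. Do not disturb the tip box, the tub or the bottle.

Things in the scene. Friction and masses are not known exactly. Their poses are not given: they have to be found in the camera images.
- bracket_foot (a point): Loose blue steel shelf bracket, 0.3 kg, 186 mm long with tabs: middle of its rear face's lower edge, at the foot's underside. All bracket points share axes: x = from arm out through the tabs (the way they are pushed in), y = across, z = up; it stands on its foot at the start. Balances about 75 mm behind the rear face. At the start only the spine and 30 mm of arm stand out from under the deck.
- bracket_spine (a point): Gripping point in the bracket's tall end (spine): 12 mm behind the rear face, mid-thickness, 97 mm above the foot's underside. The spine is 24 mm long in x, 16 mm thick in y and 120 mm high; its +x side is the rear face with the tabs.
- bracket_arm (a point): Gripping point on the bracket's arm: 85 mm behind the rear face, mid-thickness, 34 mm above the foot's underside. The arm is an upside-down T: foot flange 170 x 50 x 6 mm at the bottom, on which it stands steadily, and a web 16 mm thick from 6 to 56 mm high, back to 170 mm behind the rear face; the web's last 8 mm is a stop lip rising to 68 mm.
- bracket_tab (a point): Root of the bracket's upper hook tab: on the rear face, mid-thickness, 88 mm above the foot's underside, at the lower edge of the tab's neck. Both steel tabs are 8 mm thick and stick out 16 mm: a neck 14 mm high and 6 mm long, then a tooth hanging 10 mm below the neck (last 4 mm narrowed to 5 mm thick, 20 mm high). The lower tab is 60 mm below.
- upright: White slotted post, fixed: 50 mm wide, 40 mm deep, 304 mm high. Origin at bench level under the middle of its slotted face; x = into the face, y = across, z = up. Dark base plate 10 mm thick, 130 mm wide, from 40 mm before the face to 110 mm behind. The post rises far above the slots: a downward gripper on the bracket's spine would hit it; on the arm there is room.
- upright_slot (a point): Middle of the top slot's bottom edge on the upright's face, 190 mm up; axes as the upright. Three slots 12 mm wide, 32 mm high, bottoms at 70, 130, 190 mm; face plate 4 mm thick, hollow behind. Tabs enter with the bracket 10 to 18 mm (best 14) above home, then drop until the necks rest on the slots' bottom edges. Home: bracket_tab is at this point, axes parallel.
- lowshelf_deck (a point): Centre of the top of the low white storage shelf, fixed; x = out of its open front, y = across, z = up. Deck x -65 to 65 mm, 200 mm wide, its top 104 and underside 96 mm above the bench; side boards 8 mm thick at y = +-96. Floor board 10 mm thick, x -65 to 100, on which the bracket stands at the start, its x about along this x, its rear face at about x = 120.
- tiprack_center (a point): Bystander: red tip box with white top and orange tips, 125 x 85 x 56 mm, loose; the point is at its centre, 28 mm up.
- tub_center (a point): Bystander: open yellow tub, 100 mm across, 90 mm high, loose; the point is on its axis, 45 mm up.
- flask_center (a point): Bystander: glass bottle with blue cap, 70 mm across, 110 mm high, loose; the point is on its axis, 55 mm up.
Not all that is in view belongs to the job. Of the things shaped like the part that bears bracket_foot, the blue one is meant.

How it is judged:
On the way:
1. the bracket stands on its foot on the open bench, clear of the low shelf, and is let go ((x of bracket_arm in the frame of lowshelf_deck above 0.15 m or y of bracket_arm in the frame of lowshelf_deck above 0.12 m or y of bracket_arm in the frame of lowshelf_deck below -0.12 m) and height (world z) of bracket_arm between 0.028 and 0.04 m and angle between bracket_arm's own z axis and vertical below 0.08 rad and contact force between the fingers and bracket below 0.1 N), for 0.2 s.
At the end, for the whole second after the job is handed in: Released and at rest on the upright, tabs in the upper two slots: tab root 3 mm above to 4 mm below the top slot's bottom edge, rear face within 5 mm of the upright's face, centred within 5 mm sideways, vertical within 0.08 rad, pointing into the face within 0.12 rad (x of bracket_tab in the frame of upright_slot between -0.005 and 0.003 m and y of bracket_tab in the frame of upright_slot between -0.005 and 0.005 m and z of bracket_tab in the frame of upright_slot between -0.004 and 0.003 m and angle between the x axis of bracket_tab and the x axis of upright_slot, either way round below 0.12 rad and angle between bracket_tab's own z axis and vertical below 0.08 rad and linear speed of bracket below 0.02 m/s); the robot touches nothing.
It fails at once if the red tip box is shifted by more than 25 mm or knocked over (distance of tiprack_center from where it was at the start of the episode above 0.025 m or angle between tiprack_center's own z axis and vertical above 0.5 rad).
It fails at once if the yellow tub is shifted by more than 25 mm or knocked over (distance of tub_center from where it was at the start of the episode above 0.025 m or angle between tub_center's own z axis and vertical above 0.5 rad).
It fails at once if the glass bottle is shifted by more than 25 mm or knocked over (distance of flask_center from where it was at the start of the episode above 0.025 m or angle between flask_center's own z axis and vertical above 0.5 rad).
It also fails if it takes over 61 s, if anything falls off the work surface, if the arm or the gripper's body presses on something with over 40 N, if the wrist force passes 120 N, or if a joint passes its speed limit or range.

## Working session

There is one attempt and no reset: what is moved stays moved. The work goes in short steps, Python scripts to look and compute and a shell command to move; the robot and the scene stay as the last step left them, time stands still between calls to the robot, and variables do not carry over. Pictures are saved under pics/ and viewed, and the job is handed in when it is done.

```bash
ls; mkdir -p pics; python3 - <<'E'
from station import r
import cv2,numpy as np
s=r.state();print(s)
for n in("side","top","wrist"):
    f=r.grab_frame(n);cv2.imwrite(f"pics/{n}0.png",f["frame"][...,::-1]);print(n,f["intrinsics"],np.round(f["extrinsics"],4), [k for k in f])
    np.savez(f"pics/{n}0.npz",**f)
E
```

```text
pics
{'time_s': 0.0, 'joints': array([ 1.27802763e+00,  4.23871575e-01,  1.63069813e+00, -1.50039686e-06,
        1.08865270e+00, -1.89580520e-02]), 'dq': array([ 0.00028318,  0.00193578, -0.0027709 , -0.00178018,  0.00042311,
        0.00020932]), 'effort': array([-2.71256220e-03, -5.44624650e+01, -2.73651749e+01,  6.39465521e-02,
        2.29673961e-02, -1.25016809e-04]), 'tool_pos': array([0.1688686 , 0.60145629, 0.4038791 ]), 'ee_rot': array([[ 9.62747663e-01, -4.69079032e-04,  2.70401031e-01],
       [-2.70401437e-01, -1.56078234e-03,  9.62746398e-01],
       [-2.95669935e-05, -9.99998672e-01, -1.62947920e-03]]), 'contact_force': array([ 0.17997874, -0.38710795, -0.3086126 ]), 'torque': array([-0.02102601, -0.00346728,  0.00262211]), 'gripper_width': 1.0007006611256342}
side [[361.56590297   0.         260.17799413]
 [  0.         361.56590297 192.75127992]
 [  0.           0.           1.        ]] [[ 0.649  -0.7604 -0.0236 -0.428 ]
 [ 0.4408  0.3505  0.8264 -0.3592]
 [-0.6201 -0.5467  0.5626 -0.8316]
 [ 0.      0.      0.      1.    ]] ['frame', 'intrinsics', 'extrinsics']
top [[409.66468932   0.         256.98534608]
 [  0.         409.66468932 194.93090838]
 [  0.           0.           1.        ]] [[-0.0071 -0.9997  0.0212 -0.0584]
 [ 0.9914 -0.0043  0.1308 -0.627 ]
 [-0.1307  0.022   0.9912 -1.2662]
 [ 0.      0.      0.      1.    ]] ['frame', 'intrinsics', 'extrinsics']
wrist [[338.40247131   0.         257.59396296]
 [  0.         338.40247131 192.27965239]
 [  0.           0.           1.        ]] [[ 0.2692  0.9631 -0.001  -0.6254]
 [-0.9323  0.2604 -0.2509  0.0296]
 [-0.2414  0.0685  0.968  -0.3881]
 [ 0.      0.      0.      1.    ]] ['frame', 'intrinsics', 'extrinsics']
```

View pics/side0.png

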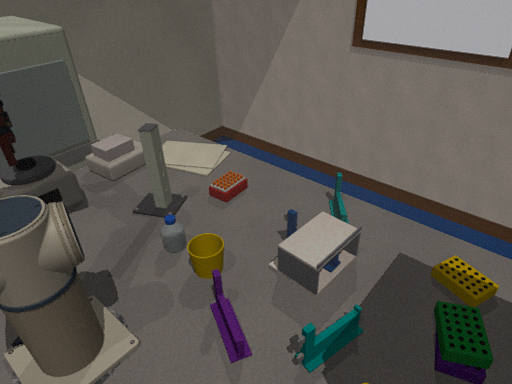

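View pics/top0.png

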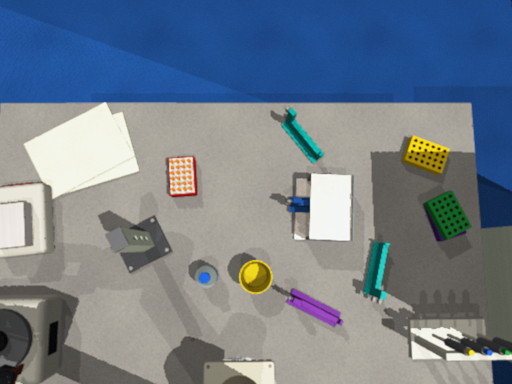

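View pics/wrist0.png

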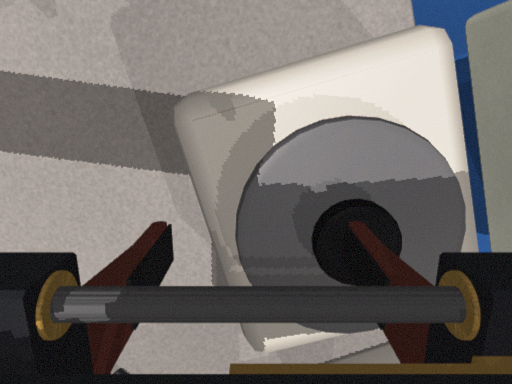

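Candidates in the top view are teal (302,135), teal (376,270), purple (315,307), and blue under the shelf deck (299,204). The description picks the blue one. I'll check it in close crops.

```bash
cat > h.py <<'E'
import cv2,numpy as np
def load(n): return dict(np.load(f"pics/{n}.npz"))
def P(f):
    E=f["extrinsics"];return f["intrinsics"]@np.diag([1,-1,-1])@E[:3]
def proj(f,X):
    X=np.atleast_2d(X);p=np.c_[X,np.ones(len(X))]@P(f).T;return p[:,:2]/p[:,2:]
def onz(f,uv,z):
    uv=np.atleast_2d(uv);M=P(f);H=np.c_[M[:,0],M[:,1],M[:,2]*z+M[:,3]]
    q=np.c_[uv,np.ones(len(uv))]@np.linalg.inv(H).T;return q[:,:2]/q[:,2:]
def tri(fs,uvs):
    A=[]
    for f,(u,v) in zip(fs,uvs):
        M=P(f);A+=[u*M[2]-M[0],v*M[2]-M[1]]
    A=np.array(A);X=np.linalg.lstsq(A[:,:3],-A[:,3],rcond=None)[0]
    return X,[np.round(proj(f,X)[0]-np.array(uv),1) for f,uv in zip(fs,uvs)]
def crop(f,u0,v0,u1,v1,k,name):
    im=f["frame"][v0:v1,u0:u1,::-1];cv2.imwrite(name,cv2.resize(im,None,fx=k,fy=k,interpolation=cv2.INTER_CUBIC))
def snap(n,name):
    from station import r
    f=r.grab_frame(n);np.savez(f"pics/{name}.npz",**f);cv2.imwrite(f"pics/{name}.png",f["frame"][...,::-1]);return f
E
python3 - <<'E'
from h import *
t=load("top0");s=load("side0")
crop(t,270,160,370,260,6,"pics/ct.png");crop(s,260,190,380,300,5,"pics/cs.png")
crop(t,90,200,190,290,6,"pics/cut.png");crop(s,125,115,195,225,5,"pics/cus.png")
E
```

```text
(no output)
```

View pics/ct.png

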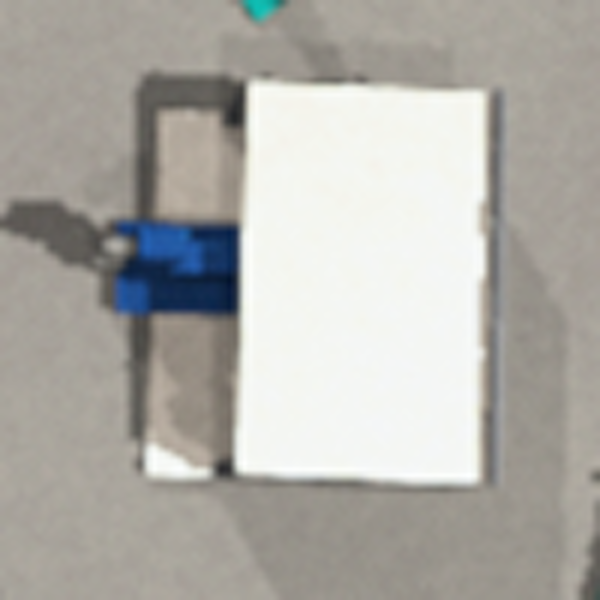

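View pics/cs.png

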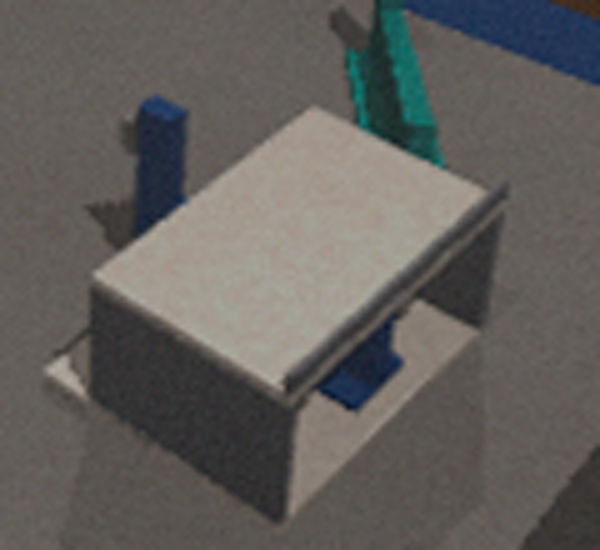

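View pics/cut.png

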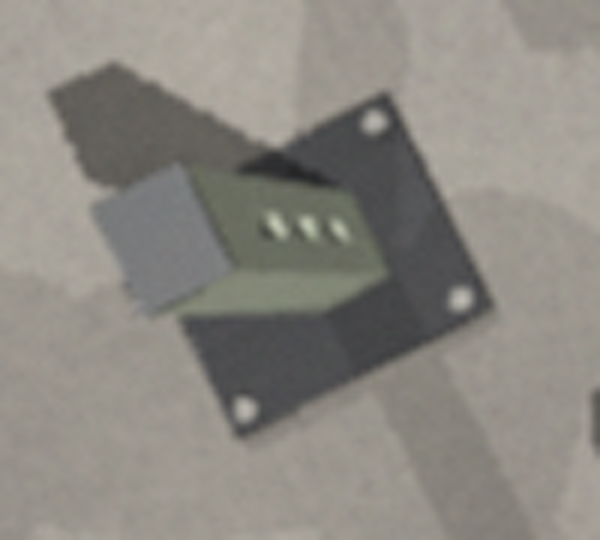

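View pics/cus.png

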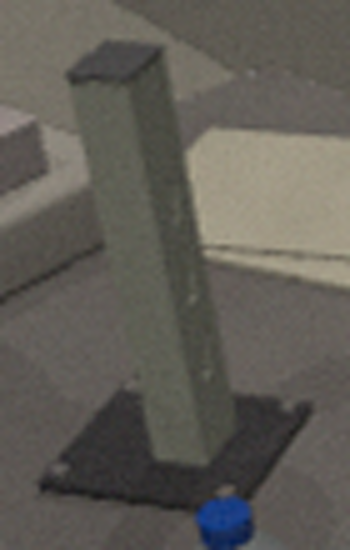

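```bash
cat > fit0.py <<'E'
from h import *
from scipy.optimize import least_squares
t=load("top0");s=load("side0")
def T(p,X): 
    c,q=np.cos(p[2]),np.sin(p[2]);X=np.atleast_2d(np.array(X,float))
    return np.c_[X[:,0]*c-X[:,1]*q+p[0],X[:,0]*q+X[:,1]*c+p[1],X[:,2]]
def fit(obs,p0,z=False):
    def res(p):
        o=[]
        for f,X,uv in obs:
            Y=T(p,X); 
            if z: Y[:,2]+=p[3]
            o.append((proj(f,Y)-uv).ravel())
        return np.concatenate(o)
    r=least_squares(res,list(p0)+([0] if z else []));return r.x,r.fun
if __name__=="__main__":
    d=lambda a,k,o:np.array(a)/k+np.array(o)-0.5+0.5/k
    deck=[[65,100,104],[-65,100,104],[-65,-100,104],[65,-100,104]]
    D=np.array(deck)/1000.
    dt=d([(247,82),(488,90),(480,482),(236,473)],6,(270,160)); ds=d([(315,107),(500,188),(287,380),(92,275)],5,(260,190))
    # world dir: front +x -> world +y ; y-> world -x ; top-image up = world +x
    for z in(0,1):
        # deck +y side = world -x = image bottom
        D2=D[[3,2,1,0]]
        p,f=fit([(t,D2,dt),(s,D2,ds)],(0.55,-0.2,1.57),z);print("deck",p,np.round(f,1))
    U=np.array([[40,25,304],[0,25,304],[0,-25,304],[40,-25,304]])/1000
    ut=d([(92,205),(178,163),(235,268),(150,313)],6,(90,200))
    B=np.array([[-40,65,10],[-40,-65,10],[110,-65,10]])/1000
    bt=d([(387,92),(493,308),(238,437)],6,(90,200))
    print(onz(t,ut,0.304),onz(t,bt,.01))
    us=d([(110,40),(165,45),(123,82),(68,77)],5,(125,115))
    bs=d([(312,402),(215,500),(40,487)],5,(125,115))
    a=np.arctan2(0.5,0) 
    for yaw in np.arange(-3,3,0.5):
        for tag,Uo,Bo in (("n",U,B),):
            p,f=fit([(t,Uo,ut),(t,Bo,bt),(s,Bo,bs)],(0.4,0.25,yaw),1)
            if np.abs(f).max()<6: print("upr",p,np.round(f,1)); print(proj(s,T(p,Uo))-us)
    print(onz(t,d([(138,228),(185,228),(190,272),(138,272)],6,(270,160)),.13))
E
python3 fit0.py
```

```text
deck [ 0.58252008 -0.28215392  1.52046515] [-1.3 -0.2  0.7  0.4  1.2  0.4 -1.2  0.  -0.8 -1.8  0.9  0.7  0.8  1.6
 -0.4 -1.5]
deck [ 5.83046995e-01 -2.82001183e-01  1.52025244e+00 -1.36103746e-03] [-1.4 -0.3  0.5  0.3  1.   0.3 -1.3 -0.1 -0.7 -1.5  0.9  1.   0.8  1.8
 -0.3 -1.2]
[[0.4960218  0.32413048]
 [0.51325807 0.28923768]
 [0.46958586 0.26414662]
 [0.45133056 0.29848029]] [[0.5671405  0.27047115]
 [0.45139482 0.21128999]
 [0.38480788 0.34413926]]
[[ 0.6066233  -0.16607887]
 [ 0.60651883 -0.18946964]
 [ 0.58453783 -0.1914911 ]
 [ 0.5846631  -0.16567209]]
```

```bash
sed -i 's/U=np.array(\[\[40,25,304\],\[0,25,304\],\[0,-25,304\],\[40,-25,304\]\])/U=np.array([[40,-25,304],[0,-25,304],[0,25,304],[40,25,304]])/; s/B=np.array(\[\[-40,65,10\],\[-40,-65,10\],\[110,-65,10\]\])/B=np.array([[-40,-65,10],[-40,65,10],[110,65,10]])/' fit0.py; python3 fit0.py
```

```text
deck [ 0.58252008 -0.28215392  1.52046515] [-1.3 -0.2  0.7  0.4  1.2  0.4 -1.2  0.  -0.8 -1.8  0.9  0.7  0.8  1.6
 -0.4 -1.5]
deck [ 5.83046995e-01 -2.82001183e-01  1.52025244e+00 -1.36103746e-03] [-1.4 -0.3  0.5  0.3  1.   0.3 -1.3 -0.1 -0.7 -1.5  0.9  1.   0.8  1.8
 -0.3 -1.2]
[[0.4960218  0.32413048]
 [0.51325807 0.28923768]
 [0.46958586 0.26414662]
 [0.45133056 0.29848029]] [[0.5671405  0.27047115]
 [0.45139482 0.21128999]
 [0.38480788 0.34413926]]
upr [ 4.90419022e-01  2.77440850e-01 -4.25240207e+00 -1.68817026e-03] [ 0.1  0.4  0.5  0.2 -0.7  0.6 -1.3  0.4  0.1  0.3 -0.4  0.5 -0.8  0.4
  0.6 -0.1  4.4  1.7 -0.2 -1.5]
[[-0.28179384 -0.54896414]
 [ 0.19790277 -0.57624117]
 [ 0.84802081 -1.43711939]
 [ 0.01379762 -1.49578001]]
upr [ 4.90419020e-01  2.77440848e-01 -4.25240221e+00 -1.68816894e-03] [ 0.1  0.4  0.5  0.2 -0.7  0.6 -1.3  0.4  0.1  0.3 -0.4  0.5 -0.8  0.4
  0.6 -0.1  4.4  1.7 -0.2 -1.5]
[[-0.28179204 -0.54896436]
 [ 0.19790378 -0.57624073]
 [ 0.84801986 -1.43711909]
 [ 0.01379755 -1.49578042]]
upr [ 4.90419022e-01  2.77440851e-01 -4.25240206e+00 -1.68817030e-03] [ 0.1  0.
[... 2149 characters left out ...]
 [ 0.01379753 -1.49578052]]
upr [ 4.90419020e-01  2.77440847e-01  2.03078305e+00 -1.68816861e-03] [ 0.1  0.4  0.5  0.2 -0.7  0.6 -1.3  0.4  0.1  0.3 -0.4  0.5 -0.8  0.4
  0.6 -0.1  4.4  1.7 -0.2 -1.5]
[[-0.28179136 -0.54896446]
 [ 0.19790416 -0.57624057]
 [ 0.8480195  -1.43711899]
 [ 0.01379753 -1.49578059]]
upr [ 4.90419020e-01  2.77440848e-01  2.03078309e+00 -1.68816905e-03] [ 0.1  0.4  0.5  0.2 -0.7  0.6 -1.3  0.4  0.1  0.3 -0.4  0.5 -0.8  0.4
  0.6 -0.1  4.4  1.7 -0.2 -1.5]
[[-0.28179192 -0.54896439]
 [ 0.19790385 -0.57624071]
 [ 0.84801979 -1.43711908]
 [ 0.01379754 -1.49578046]]
[[ 0.6066233  -0.16607887]
 [ 0.60651883 -0.18946964]
 [ 0.58453783 -0.1914911 ]
 [ 0.5846631  -0.16567209]]
```

```bash
cat >> h.py <<'E'
def goto(pos,yaw,st=None):
    """linear (cm) in tool axes & turn deg to bring TCP to pos with tool-x yaw"""
    from station import r
    s=st or r.state();R=s["ee_rot"];d=R.T@(np.array(pos)-s["tool_pos"])*100
    y0=np.arctan2(R[1,0],R[0,0]);tr=-np.degrees((yaw-y0+np.pi)%(2*np.pi)-np.pi)
    print("linear",np.round(d,2),"turn",round(tr,2),"| cur",np.round(s["tool_pos"],4),"yaw",round(y0,4),"t",round(s["time_s"],2),"F",np.round(s["contact_force"],1),"w",round(s["gripper_width"],3))
E
python3 - <<'E'
from h import *
from station import r
s=r.state();w=load("wrist0");E=w["extrinsics"];R=E[:3,:3];C=-R.T@E[:3,3]
print("cam in tool",s["ee_rot"].T@(C-s["tool_pos"]),"view dir in tool",s["ee_rot"].T@(-R[2]),"right",s["ee_rot"].T@R[0])
goto([.169,.602,.555],-.274)
t=load("top0")
print(onz(t,[(256,277),(206,275),(182,176),(315,307)],.05))
goto([.595,-.03,.50],-1.62)
E
```

```text
cam in tool [-0.06941538  0.02157261  0.00095552] view dir in tool [2.50919892e-01 9.68007743e-01 4.67246953e-04] right [-1.17331347e-03 -1.78551191e-04  9.99999296e-01]
linear [ -0.   -15.09   0.03] turn 0.01 | cur [0.1689 0.6015 0.4041] yaw -0.2738 t 0.15 F [ 0.4 -0.9 -0.1] w 1.004
[[ 0.36976215 -0.05698408]
 [ 0.37714308  0.09723843]
 [ 0.6873423   0.17618538]
 [ 0.27767773 -0.23758682]]
linear [ 58.1   -9.53 -49.29] turn 77.13 | cur [0.1689 0.6015 0.4041] yaw -0.2738 t 0.15 F [ 0.4 -0.9 -0.1] w 1.004
```

```bash
python3 -m creep '[{"linear":[0,-5,0],"turn":0},{"linear":[0,-10,0],"turn":0},{"linear":[0,-14,0],"turn":8},{"linear":[0,-14,0],"turn":16}]' 1
```

```text
time_s: 0.55
tool_pos: [0.1691, 0.6024, 0.5516]
ee_rot: [[0.848, 0.003, 0.53], [-0.53, 0.01, 0.848], [-0.003, -1.0, 0.01]]
contact_force: [0.0, 0.3, 0.4]
gripper_width: 1.001
```

```bash
python3 - <<'E'
from h import *
goto([.595,-.04,.55],-1.62)
E
```

```text
linear [ 70.16  -0.38 -31.9 ] turn 60.82 | cur [0.1691 0.6024 0.5516] yaw -0.5586 t 0.55 F [0.  0.3 0.4] w 1.001
```

```bash
python3 -m creep '[{"linear":[4.4,0,-2],"turn":0},{"linear":[8.8,0,-4],"turn":5},{"linear":[13.2,0,-6],"turn":10},{"linear":[17.6,0,-8],"turn":15},{"linear":[22,0,-10],"turn":20},{"linear":[26.4,0,-12],"turn":25},{"linear":[30.8,0,-14],"turn":30},{"linear":[35.2,0,-16],"turn":35},{"linear":[39.6,0,-18],"turn":40},{"linear":[44,0,-20],"turn":45},{"linear":[48.4,0,-22],"turn":50},{"linear":[52.8,0,-24],"turn":55},{"linear":[57.2,0,-26],"turn":60},{"linear":[61.6,0,-28],"turn":61},{"linear":[66,0,-30],"turn":61},{"linear":[70.2,3,-31.9],"turn":61},{"linear":[70.2,7,-31.9],"turn":61},{"linear":[70.2,10,-31.9],"turn":61},{"linear":[70.2,10,-31.9],"turn":61}]' && python3 - <<'E'
from h import *
snap("wrist","w1");snap("top","t1");snap("side","s1")
goto([.595,-.175,.30],-1.62)
E
```

```text
time_s: 2.45
tool_pos: [0.5975, -0.0389, 0.4398]
ee_rot: [[-0.048, -0.009, 0.999], [-0.999, 0.001, -0.048], [-0.0, -1.0, -0.009]]
contact_force: [-0.7, 0.0, -0.4]
gripper_width: 1.003
linear [13.67 14.62  0.19] turn 0.15 | cur [ 0.5992 -0.0383  0.4462] yaw -1.6174 t 2.6 F [0.7 0.5 0.4] w 1.005
```

View pics/w1.png

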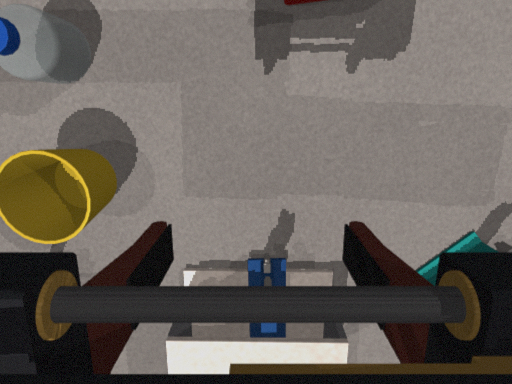

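The wrist view shows the blue bracket at (267,265) with the shelf front and the deck edge at row 340. The gripper partly hides it, so I'll move over it for a clear look.

```bash
python3 -m creep '[{"linear":[4.5,0,0],"turn":0},{"linear":[9,0,0],"turn":0},{"linear":[13,0,0],"turn":0},{"linear":[15,0,0],"turn":0},{"linear":[15,0,0],"turn":0},{"linear":[15,0,0],"turn":0}]' && python3 - <<'E'
from h import *
snap("wrist","w2")
goto([.595,-.175,.30],-1.62)
f=load("w2"); crop(f,170,0,370,260,3,"pics/w2c.png")
E
```

```text
time_s: 3.2
tool_pos: [0.592, -0.1881, 0.4466]
ee_rot: [[-0.047, 0.003, 0.999], [-0.999, -0.001, -0.047], [0.0, -1.0, 0.003]]
contact_force: [-0.5, -0.6, -0.1]
gripper_width: 1.003
linear [-1.27 14.62  0.21] turn 0.16 | cur [ 0.592  -0.1875  0.4462] yaw -1.6172 t 3.25 F [-0.1 -0.5 -0.4] w 0.996
```

View pics/w2c.png

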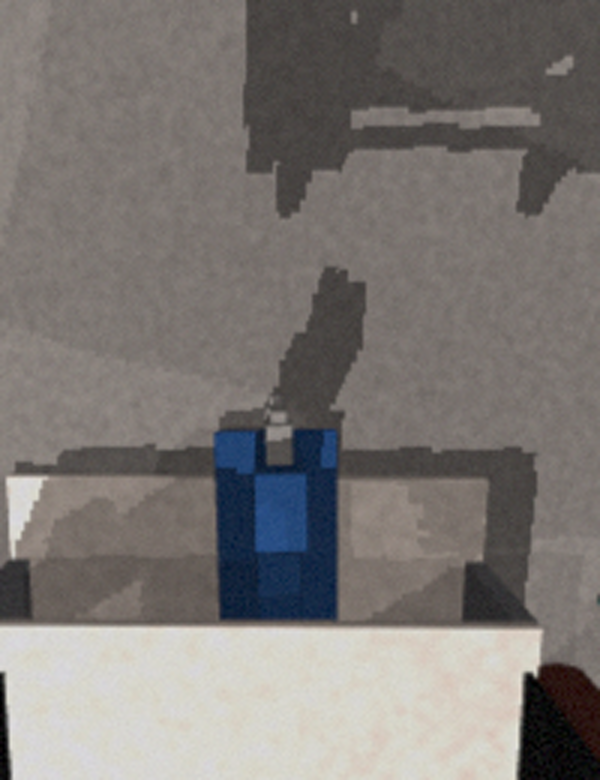

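```bash
python3 - <<'E'
from h import *
from fit0 import fit,T
w=load("w2");s=load("side0");t=load("top0")
d=lambda a,k,o:np.array(a)/k+np.array(o)-0.5+0.5/k
X=np.array([[0,-8,120],[0,8,120],[-24,8,120],[-24,-8,120],[0,-25,6],[0,25,6]])/1000
# wrist image left = tool -z? decide by projection
uv=d([(255,473),(305,473),(307,552),(254,552),(215,431),(338,430)],3,(170,0))
print("img-left world", onz(w,uv,.13))
best=None
for sgn in(1,-1):
    Xs=X.copy();Xs[:,1]*=sgn
    for z in (0,1):
        p,f=fit([(w,Xs+[0,0,0 if z else .01],uv)],(.59,-.17,1.52),z);print(sgn,z,p,np.round(f,2))
        if z and sgn==-1 or 1:
            q=T(p,Xs[:4]);q[:,2]+= (p[3] if z else .01)
            print("  side px crop",np.round((proj(s,q)-[260,190])*5),"top",np.round((proj(t,q)-[270,160])*6))
# deck front edge in wrist
e=d([(0,625),(540,627)],3,(170,0));print("deck front edge",onz(w,e,.104))
print("floor front",onz(w,d([(8,475),(487,479)],3,(170,0)),.01))
E
```

```text
img-left world [[ 0.59064321 -0.16336024]
 [ 0.60525133 -0.16404238]
 [ 0.60499328 -0.18777051]
 [ 0.58919837 -0.18702922]
 [ 0.57967206 -0.15060582]
 [ 0.61524393 -0.15197406]]
1 0 [ 0.59778492 -0.18291562 -1.56631686] [ 1.000e-01  2.185e+01  1.360e+00  2.095e+01 -3.900e-01 -3.222e+01
 -1.010e+00 -3.129e+01 -2.000e-02  1.657e+01 -0.000e+00  1.482e+01]
  side px crop [[161. 113.]
 [178.  99.]
 [144.  84.]
 [127.  97.]] top [[170. 259.]
 [169. 227.]
 [121. 227.]
 [122. 259.]]
1 1 [ 0.60345579 -0.2787273   4.66175026 -0.56913618] [  5.17  10.1   -5.39  10.12  -5.96 -25.31   5.56 -25.34  12.37  17.11
 -11.66  17.51]
  side px crop [[252. 799.]
 [265. 784.]
 [239. 764.]
 [225. 779.]] top [[204. 339.]
 [205. 317.]
 [172. 315.]
 [171. 337.]]
-1 0 [ 0.59816189 -0.16364416  1.52791728] [-0.54 -0.04  1.03 -0.11  0.16  0.2  -0.05  0.27 -0.67 -0.29 -0.13 -0.11]
  side px crop [[134.  99.]
 [152.  87.]
 [184. 103.]
 [167. 116.]] top [[131. 258.]
 [131. 226.]
 [180. 228.]
 [179. 260.]]
-1 1 [ 0.59822386 -0.16467216  1.52809195  0.00406108] [-0.37  0.1   0.84  0.03 -0.02 -0.18  0.12 -0.11 -0.35  0.02 -0.41  0.2 ]
  side px crop [[135. 108.]
 [153.  95.]
 [186. 112.]
 [168. 125.]] top [[131. 260.]
 [132. 228.]
 [180. 230.]
 [179. 261.]]
deck front edge [[ 0.50369197 -0.21384856]
 [ 0.68210797 -0.22295571]]
floor front [[ 0.48759536 -0.1776326 ]
 [ 0.68452679 -0.18849143]]
```

The wrist crop shows the blue spine top at about (255–307, 473–552) and the foot front edge at row 431. The fit gives the foot at (0.598, -0.164) with yaw 1.528, and the rear face is at deck x≈118 mm, as described. Now descending to the spine.

```bash
python3 -m creep '[{"linear":[-1.2,4,0.5],"turn":0},{"linear":[-1.2,8,0.5],"turn":0},{"linear":[-1.2,12,0.5],"turn":0},{"linear":[-1.2,15,0.5],"turn":0},{"linear":[-1.2,17,0.5],"turn":0},{"linear":[-1.2,17.8,0.5],"turn":0},{"linear":[-1.2,17.8,0.5],"turn":0},{"linear":[-1.2,17.8,0.5],"turn":0}]' && python3 - <<'E'
from h import *
snap("wrist","w3");snap("side","s3")
goto([.5975,-.176,.268],-1.614)
f=load("s3"); crop(f,220,100,420,300,3,"pics/s3c.png")
E
```

```text
time_s: 4.05
tool_pos: [0.598, -0.1761, 0.268]
ee_rot: [[-0.046, 0.002, 0.999], [-0.999, -0.001, -0.046], [0.0, -1.0, 0.002]]
contact_force: [0.2, 0.1, -0.2]
gripper_width: 0.998
linear [-0.04  0.03 -0.05] turn -0.19 | cur [ 0.5979 -0.1764  0.2683] yaw -1.6173 t 4.15 F [-0.2 -0.4  0.1] w 1.001
```

View pics/w3.png

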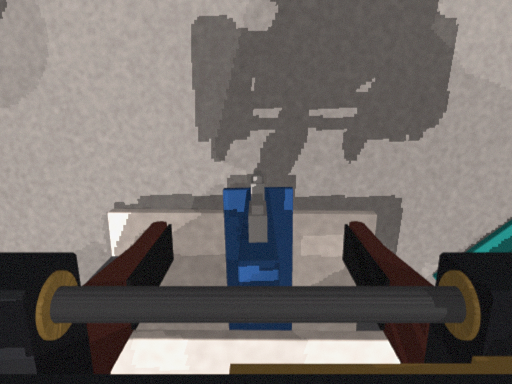

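View pics/s3c.png

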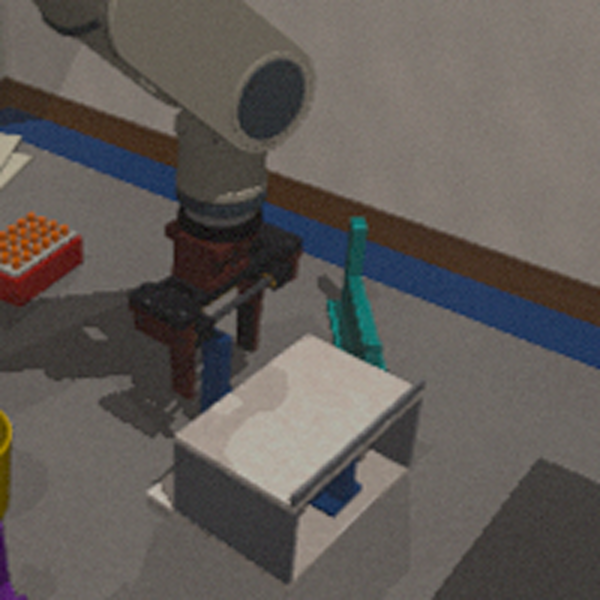

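The spine (258,260) sits centred between the fingers, which stand clear of the deck. Closing.

```bash
python3 -m creep '[{"linear":[0,0,0],"turn":0},{"linear":[0,0,0],"turn":0},{"linear":[0,0,0],"turn":0},{"linear":[0,0,0],"turn":0},{"linear":[0,0,0],"turn":0},{"linear":[0,0,0],"turn":0},{"linear":[0,0,0],"turn":0},{"linear":[0,0,0],"turn":0}]' 0 && python3 -m creep '[{"linear":[0,-0.2,0],"turn":0},{"linear":[0,-0.4,0],"turn":0},{"linear":[0,-0.4,0],"turn":0},{"linear":[0,-0.4,0],"turn":0}]' && python3 - <<'E'
from h import *
snap("side","s4")
f=load("s4"); crop(f,220,100,420,300,3,"pics/s4c.png")
goto([.5975,-.05,.272],-1.614)
E
```

```text
time_s: 4.95
tool_pos: [0.5973, -0.1766, 0.2666]
ee_rot: [[-0.047, -0.0, 0.999], [-0.999, 0.0, -0.047], [-0.0, -1.0, -0.0]]
contact_force: [0.1, 0.3, 0.4]
gripper_width: 0.312
time_s: 5.35
tool_pos: [0.5971, -0.1765, 0.2705]
ee_rot: [[-0.047, -0.0, 0.999], [-0.999, 0.0, -0.047], [-0.0, -1.0, -0.0]]
contact_force: [-0.7, -0.4, -2.3]
gripper_width: 0.178
linear [-12.64  -0.15  -0.55] turn -0.21 | cur [ 0.5971 -0.1765  0.2705] yaw -1.6177 t 5.4 F [-0.   0.2 -2.7] w 0.179
```

View pics/s4c.png

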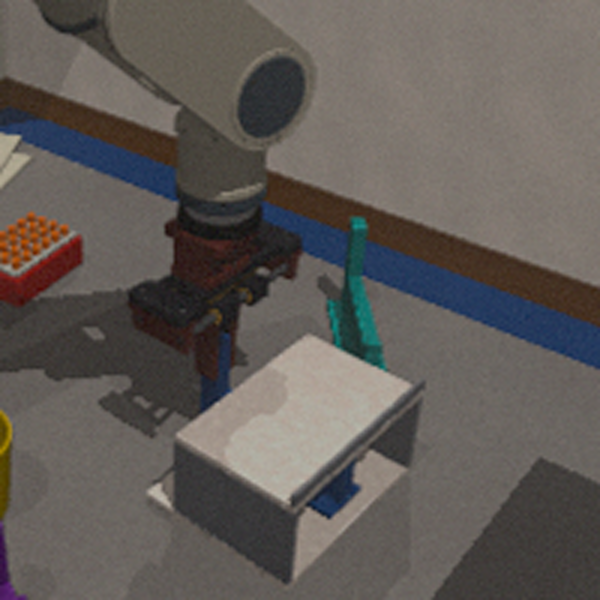

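```bash
python3 -m creep '[{"linear":[-0.8,-0.2,0],"turn":0},{"linear":[-2,-0.4,0],"turn":0},{"linear":[-4,-0.4,0],"turn":0},{"linear":[-6,-0.4,0],"turn":0},{"linear":[-8,-0.4,0],"turn":0},{"linear":[-10,-0.4,0],"turn":0},{"linear":[-12,-0.4,0],"turn":0},{"linear":[-14,-0.4,0],"turn":0},{"linear":[-15,-0.4,0],"turn":0},{"linear":[-15,-0.4,0],"turn":0},{"linear":[-15,-0.4,0],"turn":0}]' && python3 - <<'E'
from h import *
snap("side","s5");snap("top","t5")
f=load("s5"); crop(f,180,120,380,300,3,"pics/s5c.png")
f=load("t5"); crop(f,190,120,390,300,3,"pics/t5c.png")
goto([.5975,-.05,.272],-1.614)
E
```

```text
time_s: 6.5
tool_pos: [0.6043, -0.0266, 0.2747]
ee_rot: [[-0.046, 0.0, 0.999], [-0.999, -0.0, -0.046], [0.0, -1.0, 0.0]]
contact_force: [0.0, 0.0, -2.5]
gripper_width: 0.179
linear [ 2.3   0.27 -0.57] turn -0.24 | cur [ 0.6043 -0.0273  0.2747] yaw -1.6182 t 6.6 F [-0.3 -0.4 -2.7] w 0.183
```

View pics/s5c.png

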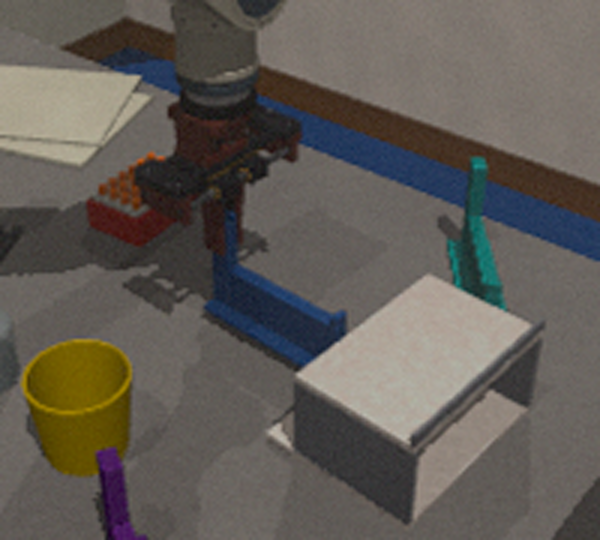

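View pics/t5c.png

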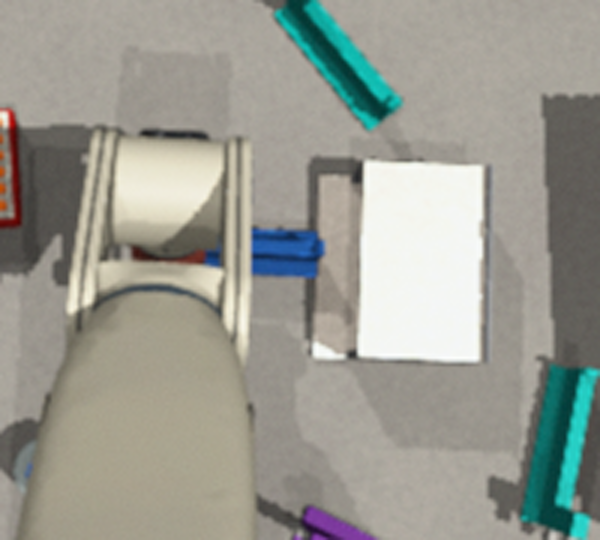

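Bracket is out and hanging level, clear of the deck. I'll carry it 6 cm further and lower it.

```bash
python3 -m creep '[{"linear":[-1,0,0],"turn":0},{"linear":[-3,0,0],"turn":0},{"linear":[-5,0,0],"turn":0},{"linear":[-6,0,0],"turn":0},{"linear":[-6,0.5,0],"turn":0},{"linear":[-6,1.0,0],"turn":0},{"linear":[-6,1.3,0],"turn":0},{"linear":[-6,1.5,0],"turn":0},{"linear":[-6,1.6,0],"turn":0},{"linear":[-6,1.7,0],"turn":0},{"linear":[-6,1.7,0],"turn":0},{"linear":[-6,1.7,0],"turn":0}]' && python3 - <<'E'
from h import *
f=snap("side","s6"); crop(f,180,120,380,300,3,"pics/s6c.png")
goto([.5975,-.05,.272],-1.614)
E
```

```text
time_s: 7.8
tool_pos: [0.607, 0.0327, 0.2589]
ee_rot: [[-0.047, -0.0, 0.999], [-0.999, -0.0, -0.047], [0.0, -1.0, -0.0]]
contact_force: [-4.8, -1.3, 9.9]
gripper_width: 0.177
linear [ 8.3  -1.3  -0.56] turn -0.25 | cur [0.607  0.0326 0.2589] yaw -1.6184 t 7.85 F [-4.1 -1.6  8.9] w 0.179
```

View pics/s6c.png

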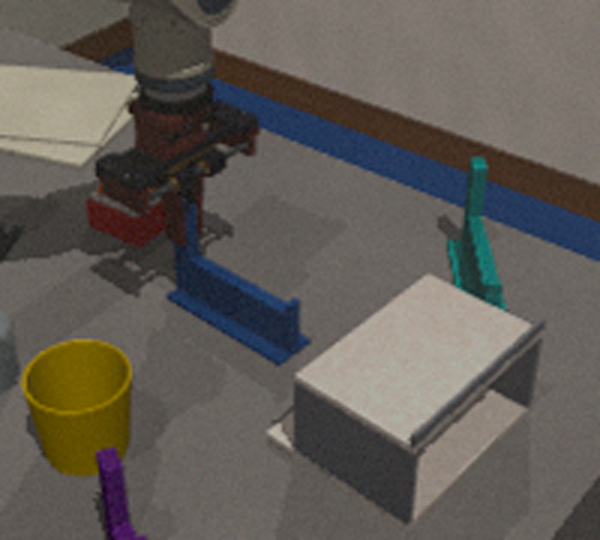

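Contact (≈9 N): the bracket stands on the bench, clear of the shelf. Releasing and rising.

```bash
python3 -m creep '[{"linear":[0,-0.1,0],"turn":0},{"linear":[0,-0.1,0],"turn":0},{"linear":[0,-0.1,0],"turn":0},{"linear":[0,-0.1,0],"turn":0},{"linear":[0,-0.1,0],"turn":0},{"linear":[0,-0.1,0],"turn":0},{"linear":[0,-0.1,0],"turn":0},{"linear":[0,-0.1,0],"turn":0},{"linear":[0,-0.1,0],"turn":0}]' 1 && python3 -m creep '[{"linear":[0,-2,0],"turn":0},{"linear":[0,-6,0],"turn":0},{"linear":[2,-10,0],"turn":0},{"linear":[6,-13,0],"turn":0},{"linear":[9,-14,0],"turn":0},{"linear":[9,-14,0],"turn":0},{"linear":[9,-14,0],"turn":0},{"linear":[9,-14,0],"turn":0}]' && python3 - <<'E'
from h import *
f=snap("side","s7"); crop(f,180,120,380,300,3,"pics/s7c.png")
snap("wrist","w7")
goto([.5975,-.05,.272],-1.614)
E
```

```text
time_s: 8.75
tool_pos: [0.6071, 0.0332, 0.2587]
ee_rot: [[-0.047, -0.0, 0.999], [-0.999, -0.0, -0.047], [0.0, -1.0, -0.0]]
contact_force: [-0.7, -0.3, 0.4]
gripper_width: 0.962
time_s: 9.55
tool_pos: [0.6026, -0.0559, 0.3977]
ee_rot: [[-0.046, -0.002, 0.999], [-0.999, 0.0, -0.046], [-0.0, -1.0, -0.002]]
contact_force: [1.0, 1.1, -0.7]
gripper_width: 1.003
linear [-0.53 12.57 -0.53] turn -0.14 | cur [ 0.6027 -0.0556  0.3976] yaw -1.6165 t 9.65 F [-0.5  0.9  0. ] w 0.998
```

View pics/s7c.png

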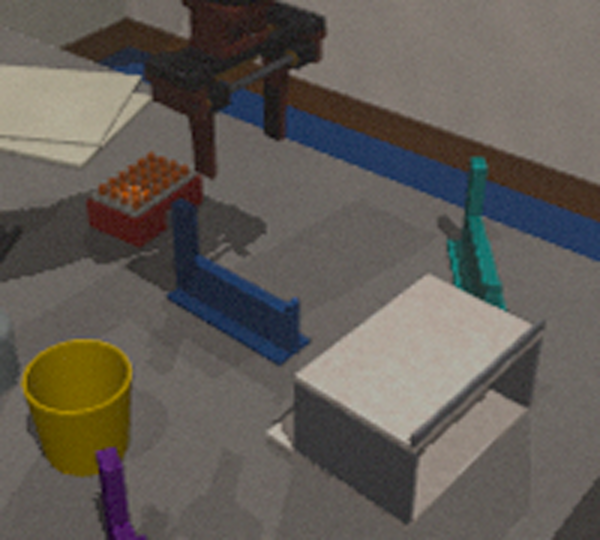

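View pics/w7.png

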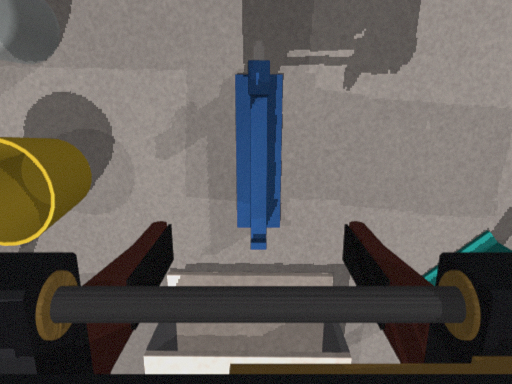

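The bracket stands upright and free. In the wrist view its spine top is at (259,75) and the lip at (259,240). I'll crop and fit.

```bash
python3 - <<'E'
from h import *
f=load("w7"); crop(f,220,50,300,255,3.8,"pics/w7c.png")
E
```

```text
(no output)
```

View pics/w7c.png

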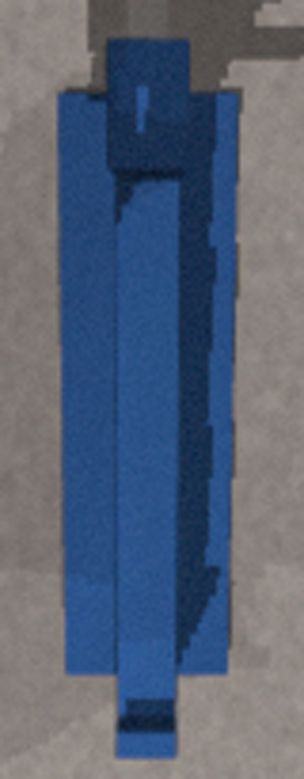

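```bash
python3 - <<'E'
from h import *
from fit0 import fit,T
w=load("w7");s=load("s7")
d=lambda a,k,o:np.array(a)/k+np.array(o)-0.5+0.5/k
X=np.array([[0,25,6],[0,-25,6],[-170,25,6],[-170,-25,6],[0,8,120],[0,-8,120],[-24,-8,120],[-24,8,120],[-170,8,68],[-170,-8,68]])/1000
uv=d([(58,92),(240,92),(66,672),(230,672),(107,40),(190,40),(189,170),(107,170),(116,758),(177,758)],3.8,(220,50))
for z in(0,1):
    p,f=fit([(w,X,uv)],(.6,.04,1.52),z);print(p,np.round(f,2))
    p,f=fit([(w,X*[1,1,1],uv)],(.6,.04,1.52),z)
    c=T(p,[[-.085,0,.034]])[0];print("arm",c)
print("side crop proj",np.round((proj(s,T(p,X))-[180,120])*3))
goto([c[0],c[1],.034+.163],p[2]-np.pi)
E
```

```text
[0.60668968 0.04519559 1.52502173] [-0.43 -0.42 -0.05 -0.37 -0.18  1.51 -0.29  1.58 -0.3  -1.14  0.41 -1.12
  0.33 -0.13 -0.08 -0.15  0.08  1.11  0.28  1.14]
arm [ 0.6028002  -0.03971537  0.034     ]
[ 0.60668946  0.04507242  1.52501452 -0.00390482] [-0.17  0.04 -0.31  0.09  0.03  0.44 -0.49  0.51 -0.12 -0.25  0.23 -0.23
  0.17  0.2   0.08  0.18  0.17 -0.41  0.19 -0.38]
arm [ 0.60279937 -0.03983851  0.034     ]
side crop proj [[164. 291.]
 [196. 271.]
 [278. 359.]
 [309. 335.]
 [169. 200.]
 [179. 194.]
 [195. 202.]
 [184. 208.]
 [289. 304.]
 [299. 296.]]
linear [-1.57 20.07 -0.03] turn 0.01 | cur [ 0.6027 -0.0556  0.3976] yaw -1.6165 t 9.65 F [-0.5  0.9  0. ] w 0.998
```

```bash
python3 -m creep '[{"linear":[-1.6,4,0],"turn":0},{"linear":[-1.6,8,0],"turn":0},{"linear":[-1.6,12,0],"turn":0},{"linear":[-1.6,16,0],"turn":0},{"linear":[-1.6,18.5,0],"turn":0},{"linear":[-1.6,19.7,0],"turn":0},{"linear":[-1.6,20.1,0],"turn":0},{"linear":[-1.6,20.1,0],"turn":0},{"linear":[-1.6,20.1,0],"turn":0}]' && python3 -m creep '[{"linear":[0,0,0],"turn":0},{"linear":[0,0,0],"turn":0},{"linear":[0,0,0],"turn":0},{"linear":[0,0,0],"turn":0},{"linear":[0,0,0],"turn":0},{"linear":[0,0,0],"turn":0},{"linear":[0,0,0],"turn":0},{"linear":[0,0,0],"turn":0},{"linear":[0,0,0],"turn":0},{"linear":[0,0,0],"turn":0},{"linear":[0,0,0],"turn":0},{"linear":[0,0,0],"turn":0}]' 0 && python3 - <<'E'
from h import *
f=snap("side","s8"); crop(f,180,100,380,300,3,"pics/s8c.png")
snap("wrist","w8")
goto([.6028,-.0398,.197],-1.6166)
E
```

```text
time_s: 10.55
tool_pos: [0.6043, -0.0406, 0.199]
ee_rot: [[-0.047, 0.002, 0.999], [-0.999, -0.0, -0.047], [0.0, -1.0, 0.002]]
contact_force: [0.5, 0.3, 0.4]
gripper_width: 1.001
time_s: 11.75
tool_pos: [0.6036, -0.0407, 0.1976]
ee_rot: [[-0.047, -0.0, 0.999], [-0.999, -0.0, -0.047], [0.0, -1.0, -0.0]]
contact_force: [-0.7, -0.3, -0.8]
gripper_width: 0.184
linear [-0.09  0.06 -0.08] turn -0.07 | cur [ 0.6036 -0.0407  0.1976] yaw -1.6178 t 11.85 F [-1.1  0.2 -0.2] w 0.184
```

View pics/s8c.png

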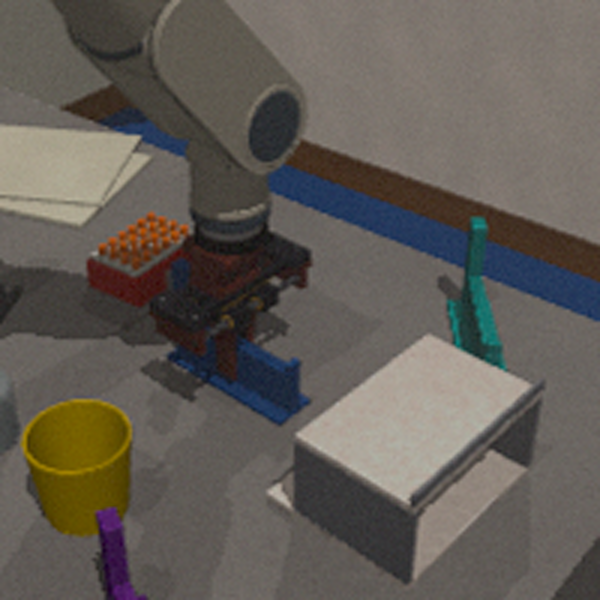

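View pics/w8.png

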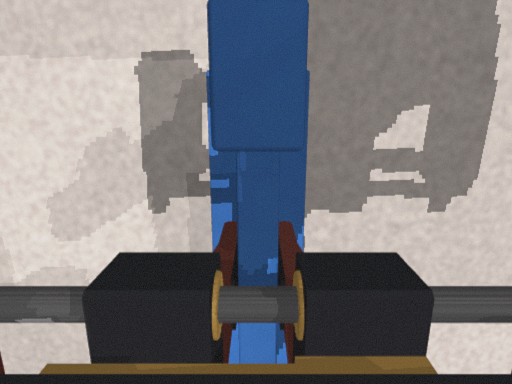

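The bracket is gripped at the arm (opening 0.184 ≈ 16 mm), with the spine free. Before inserting, I'll lift high and view the upright's top with the wrist camera, beside the bracket.

```bash
python3 - <<'E'
from h import *
w=load("w8")
print("spine back edge",onz(w,[(257.5,148.5)],.12), "rear", onz(w,[(257.5,2)],.12))
goto([.4496,.1345,.63],2.0308-np.pi)
E
python3 -m creep '[{"linear":[0,-0.5,0],"turn":0},{"linear":[0,-2,0],"turn":0},{"linear":[0,-5,0],"turn":0},{"linear":[0,-8,0],"turn":0},{"linear":[0,-8,0],"turn":0},{"linear":[0,-8,0],"turn":0}]'
```

```text
spine back edge [[0.60562686 0.02172801]] rear [[0.60663009 0.04361231]]
linear [-16.78 -43.24 -16.21] turn -29.05 | cur [ 0.6036 -0.0407  0.1976] yaw -1.6178 t 11.85 F [-1.1  0.2 -0.2] w 0.184
time_s: 12.45
tool_pos: [0.6037, -0.0407, 0.2788]
ee_rot: [[-0.047, 0.002, 0.999], [-0.999, -0.0, -0.047], [0.0, -1.0, 0.002]]
contact_force: [0.4, -0.3, -2.9]
gripper_width: 0.178
```

```bash
python3 -m creep '[{"linear":[0,-4,0],"turn":0},{"linear":[0,-8,0],"turn":0},{"linear":[-1,-12,-1],"turn":-2},{"linear":[-3,-16,-3],"turn":-6},{"linear":[-5,-19,-5],"turn":-10},{"linear":[-7,-22,-7],"turn":-14},{"linear":[-9,-25,-9],"turn":-18},{"linear":[-11,-28,-11],"turn":-22},{"linear":[-13,-31,-13],"turn":-26},{"linear":[-15,-33,-15],"turn":-29},{"linear":[-16.8,-35.1,-16.2],"turn":-29},{"linear":[-16.8,-35.1,-16.2],"turn":-29},{"linear":[-16.8,-35.1,-16.2],"turn":-29},{"linear":[-16.8,-35.1,-16.2],"turn":-29}]' && python3 - <<'E'
from h import *
snap("wrist","w9");goto([.4496,.1345,.63],2.0308-np.pi)
E
```

```text
time_s: 13.85
tool_pos: [0.45, 0.1342, 0.6268]
ee_rot: [[0.443, -0.003, 0.897], [-0.897, -0.001, 0.443], [-0.0, -1.0, -0.003]]
contact_force: [-0.7, 0.2, -2.3]
gripper_width: 0.179
linear [-0.06 -0.32 -0.03] turn -0.09 | cur [0.4501 0.1341 0.6268] yaw -1.1124 t 13.9 F [-0.1  0.2 -1.9] w 0.181
```

View pics/w9.png

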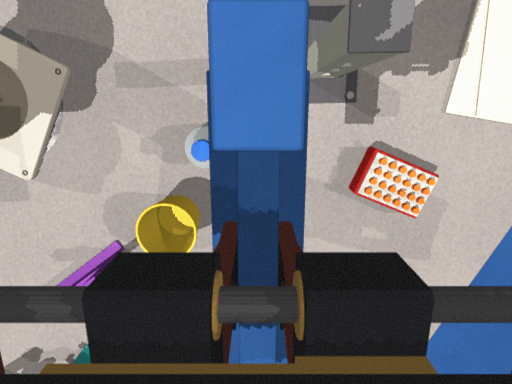

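```bash
python3 -m creep '[{"linear":[-3,0,0],"turn":0},{"linear":[-6,0,0],"turn":0},{"linear":[-6,0,0],"turn":0},{"linear":[-6,0,0],"turn":0},{"linear":[-6,0,0],"turn":0}]' && python3 - <<'E'
from h import *
f=snap("wrist","w10");crop(f,290,0,440,190,4,"pics/w10c.png");goto([.4496,.1345,.63],2.0308-np.pi)
E
```

```text
time_s: 14.4
tool_pos: [0.4236, 0.1878, 0.628]
ee_rot: [[0.442, -0.001, 0.897], [-0.897, -0.001, 0.442], [0.0, -1.0, -0.001]]
contact_force: [0.5, -0.1, -2.0]
gripper_width: 0.18
linear [ 5.92 -0.18 -0.03] turn -0.11 | cur [0.4236 0.1877 0.6282] yaw -1.1127 t 14.45 F [ 0.6  0.9 -3.3] w 0.182
```

View pics/w10c.png

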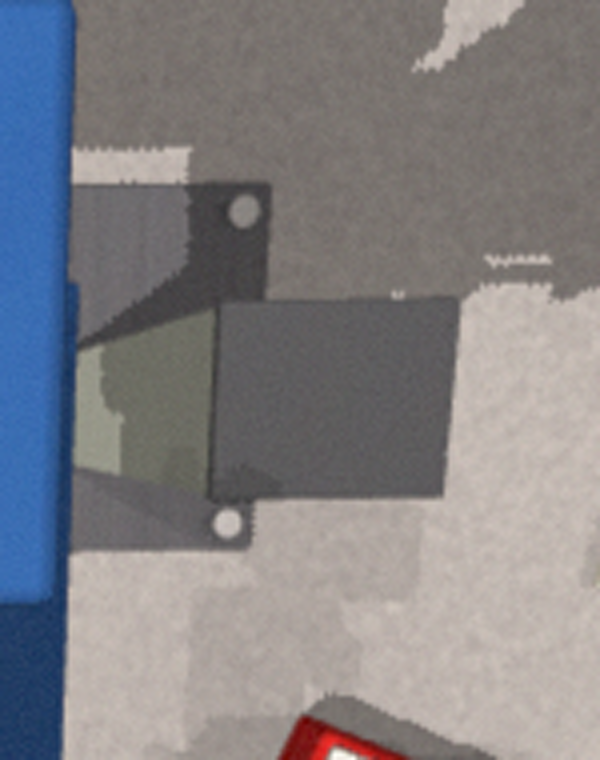

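```bash
python3 - <<'E'
from h import *
from fit0 import fit,T
w=load("w10");t=load("top0");s=load("side0")
d=lambda a,k,o:np.array(a)/k+np.array(o)-0.5+0.5/k
U=np.array([[40,25,304],[40,-25,304],[0,-25,304],[0,25,304],[110,-65,10],[-40,-65,10]])/1000
uv=d([(219,302),(460,297),(443,497),(210,498),(271,183),(250,548)],4,(290,0))
for z in(0,1):
  for k in (4,6):
    p,f=fit([(w,U[:k],uv[:k])],(.49,.277,2.03),z);print(z,k,np.round(p,4),np.round(f,1))
E
```

```text
0 4 [0.4887 0.2801 2.0448] [ 0.6  0.5 -0.5  0.8 -0.6 -1.   0.6 -0.4]
0 6 [0.4886 0.28   2.0431] [ 0.6  0.5 -0.6  0.9 -0.7 -0.9  0.5 -0.4  0.2 -0.8  0.1  0.5]
1 4 [0.4867 0.279  2.0444 0.0069] [-0.1 -0.   0.2  0.3  0.  -0.4 -0.2  0.2]
1 6 [0.4874 0.2793 2.0425 0.0045] [ 0.2  0.1 -0.   0.6 -0.3 -0.5  0.  -0.1  0.1 -1.2 -0.   0.8]
```

```bash
python3 - <<'E'
from h import *
goto([.550,.1575,.3136],-1.1036)
E
```

```text
linear [ 8.29 31.45 10.02] turn -0.52 | cur [0.4236 0.1877 0.6282] yaw -1.1127 t 14.45 F [ 0.6  0.9 -3.3] w 0.182
```

```bash
python3 -m creep '[{"linear":[3,0,2],"turn":0},{"linear":[6,0,5],"turn":-0.5},{"linear":[8.3,0,8],"turn":-0.5},{"linear":[8.3,2,10],"turn":-0.5},{"linear":[8.3,6,10],"turn":-0.5},{"linear":[8.3,10,10],"turn":-0.5},{"linear":[8.3,14,10],"turn":-0.5},{"linear":[8.3,18,10],"turn":-0.5},{"linear":[8.3,22,10],"turn":-0.5},{"linear":[8.3,26,10],"turn":-0.5},{"linear":[8.3,29,10],"turn":-0.5},{"linear":[8.3,31,10],"turn":-0.5},{"linear":[8.3,31.4,10],"turn":-0.5},{"linear":[8.3,31.4,10],"turn":-0.5},{"linear":[8.3,31.4,10],"turn":-0.5},{"linear":[8.3,31.4,10],"turn":-0.5}]' && python3 - <<'E'
from h import *
goto([.550,.1575,.3136],-1.1036)
f=snap("side","s11");crop(f,110,90,270,230,5,"pics/s11c.png")
f=snap("top","t11");crop(f,70,130,270,290,4,"pics/t11c.png")
E
```

```text
time_s: 16.05
tool_pos: [0.5502, 0.1584, 0.3161]
ee_rot: [[0.451, 0.003, 0.893], [-0.893, 0.001, 0.451], [0.001, -1.0, 0.003]]
contact_force: [0.7, 0.1, -2.5]
gripper_width: 0.181
linear [ 0.07  0.25 -0.06] turn 0.03 | cur [0.5502 0.1584 0.3161] yaw -1.1031 t 16.05 F [ 0.7  0.1 -2.5] w 0.181
```

View pics/s11c.png

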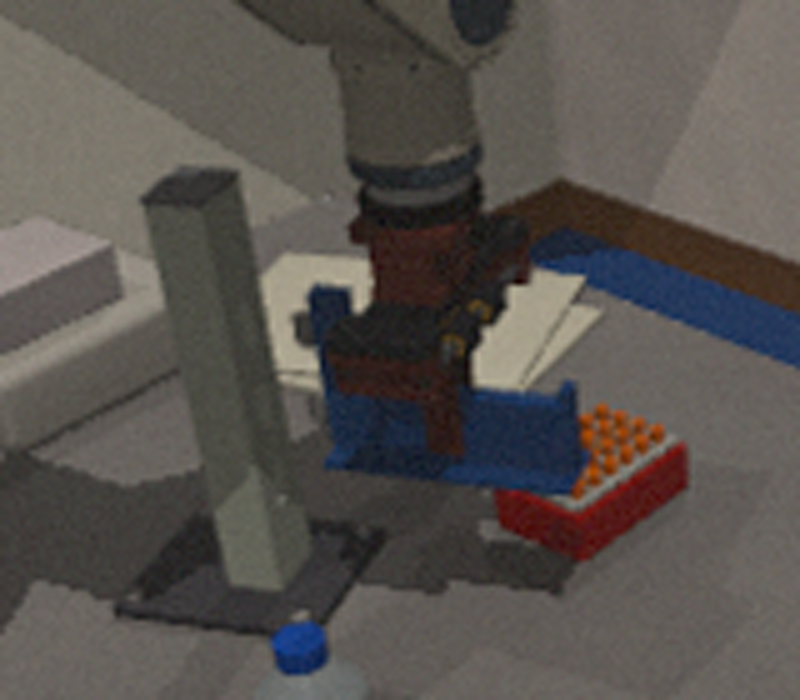

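View pics/t11c.png

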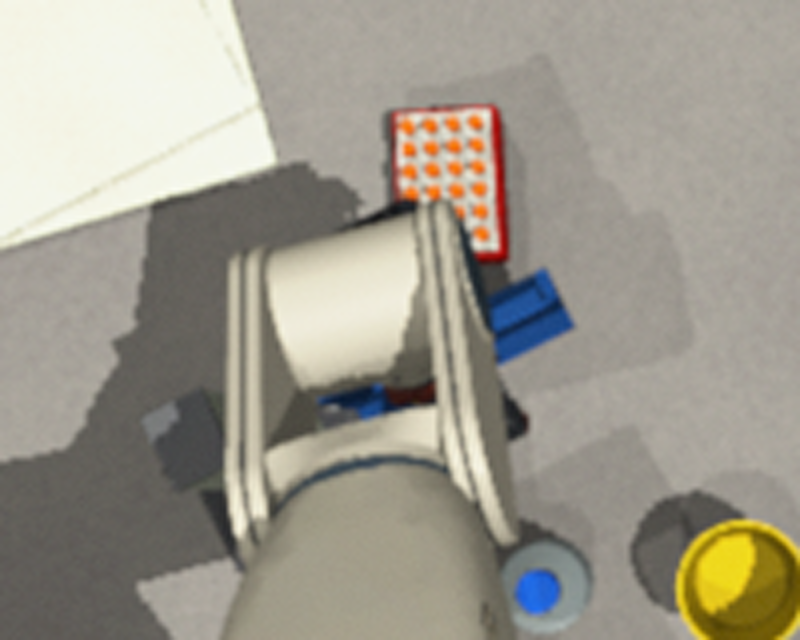

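```bash
python3 - <<'E'
from h import *
from fit0 import T
s=load("s11");t=load("t11")
U=np.array([[0,25,304],[0,-25,304],[0,25,10],[0,-25,10],[40,25,304],[40,-25,304]])/1000
c=lambda X:np.round((proj(s,X)-[110,90]+.4)*5).tolist()
ct=lambda X:np.round((proj(t,X)-[70,130]+.4)*4).tolist()
for p in([.4904,.2774,2.031],[.4887,.280,2.044],[.489,.2785,2.038]): print(p,c(T(p,U)));print("  top",ct(T(p,U[[0,1,4,5]])))
yaw=-1.1031+np.pi;tc=np.array([.5502,.1584]);f=tc+.0856*np.array([np.cos(yaw),np.sin(yaw)])
X=np.array([[0,25,0],[0,25,6],[-170,25,0],[-170,25,6],[0,8,120],[-24,8,120],[-24,-8,120],[0,-8,120],[-170,8,68],[-170,-25,6],[0,4,102],[16,4,102]])/1000
B=T([f[0],f[1],yaw],X);B[:,2]+=.3161-.1976
print("bracket",c(B)); print(ct(B))
p=[.489,.2785,2.038];R=np.array([[np.cos(p[2]),-np.sin(p[2])],[np.sin(p[2]),np.cos(p[2])]])
print("foot in upright frame",R.T@(f-p[:2]))
f2=cv2.resize(s["frame"][90:230,110:270,::-1],None,fx=5,fy=5,interpolation=cv2.INTER_CUBIC)
for q in c(B): cv2.circle(f2,tuple(map(int,q)),3,(0,255,255),1)
for q in c(T(p,U)): cv2.circle(f2,tuple(map(int,q)),3,(0,0,255),1)
cv2.imwrite("pics/ov11.png",f2)
E
```

```text
[0.4904, 0.2774, 2.031] [[202.0, 200.0], [241.0, 167.0], [284.0, 589.0], [316.0, 549.0], [143.0, 195.0], [184.0, 162.0]]
  top [[233.0, 461.0], [200.0, 389.0], [174.0, 490.0], [141.0, 418.0]]
[0.4887, 0.28, 2.044] [[198.0, 200.0], [236.0, 167.0], [281.0, 589.0], [311.0, 549.0], [138.0, 195.0], [178.0, 162.0]]
  top [[229.0, 464.0], [195.0, 392.0], [170.0, 494.0], [136.0, 422.0]]
[0.489, 0.2785, 2.038] [[200.0, 200.0], [238.0, 167.0], [282.0, 590.0], [313.0, 549.0], [140.0, 195.0], [180.0, 163.0]]
  top [[231.0, 463.0], [198.0, 392.0], [173.0, 493.0], [139.0, 421.0]]
bracket [[323.0, 466.0], [321.0, 458.0], [568.0, 495.0], [567.0, 487.0], [304.0, 291.0], [340.0, 295.0], [350.0, 283.0], [315.0, 280.0], [568.0, 390.0], [591.0, 446.0], [312.0, 314.0], [289.0, 311.0]]
[[366.0, 434.0], [364.0, 434.0], [573.0, 329.0], [572.0, 329.0], [317.0, 407.0], [349.0, 390.0], [339.0, 369.0], [306.0, 385.0], [554.0, 299.0], [542.0, 269.0], [321.0, 402.0], [299.0, 413.0]]
foot in upright frame [-0.04919299 -0.00050709]
```

View pics/ov11.png

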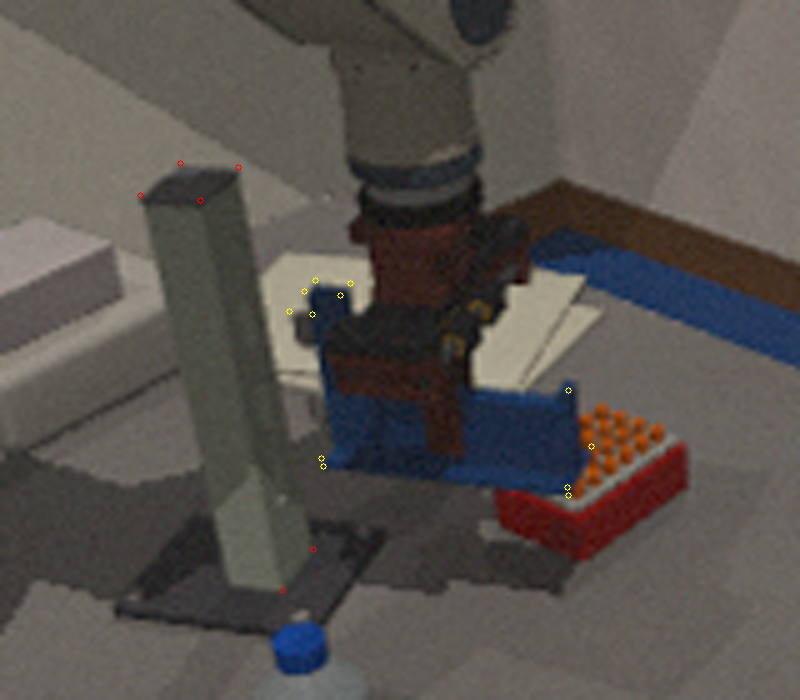

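```bash
python3 -m creep '[{"linear":[-1,0.2,0],"turn":0},{"linear":[-2,0.2,0],"turn":0},{"linear":[-2.7,0.2,0],"turn":0},{"linear":[-2.7,0.2,0],"turn":0},{"linear":[-2.7,0.2,0],"turn":0},{"linear":[-2.7,0.2,0],"turn":0}]' && python3 - <<'E'
from h import *
goto([.5275,.2021,.3136],-1.1036)
f=snap("side","s12");crop(f,130,120,220,210,8,"pics/s12c.png")
f=snap("top","t12");crop(f,90,200,190,270,8,"pics/t12c.png")
f=snap("wrist","w12")
E
```

```text
time_s: 16.75
tool_pos: [0.5374, 0.1825, 0.3127]
ee_rot: [[0.451, 0.0, 0.892], [-0.892, -0.0, 0.451], [0.0, -1.0, 0.0]]
contact_force: [0.3, -0.0, -2.3]
gripper_width: 0.178
linear [-2.19 -0.09 -0.  ] turn 0.06 | cur [0.5374 0.1825 0.3127] yaw -1.1026 t 16.75 F [ 0.3 -0.  -2.3] w 0.178
```

View pics/s12c.png

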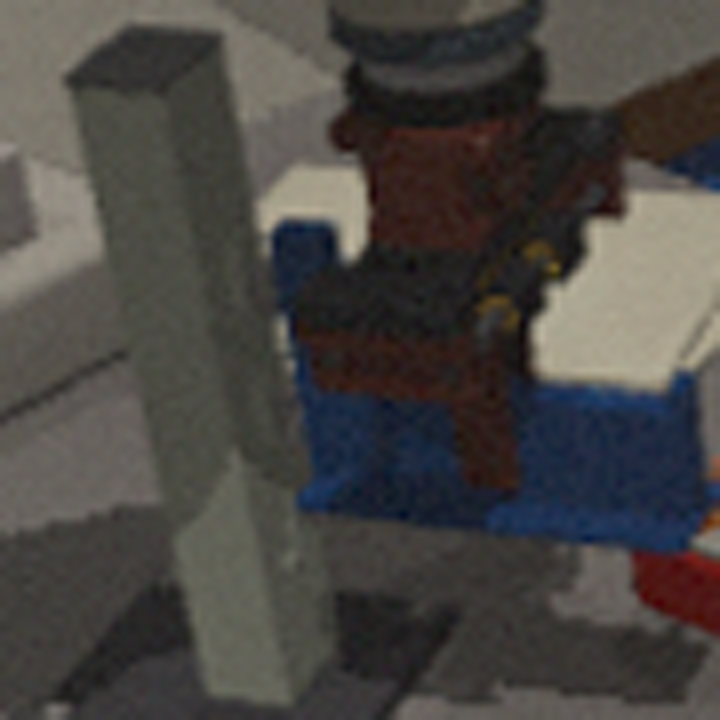

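View pics/t12c.png

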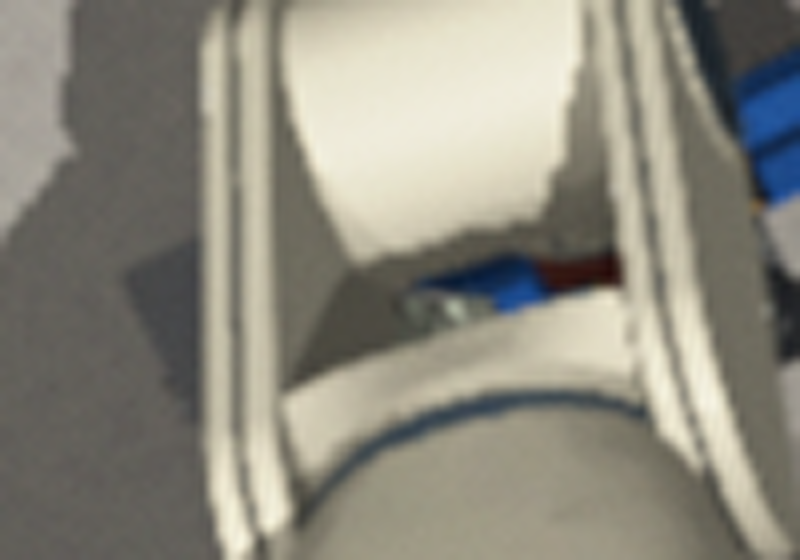

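View pics/w12.png

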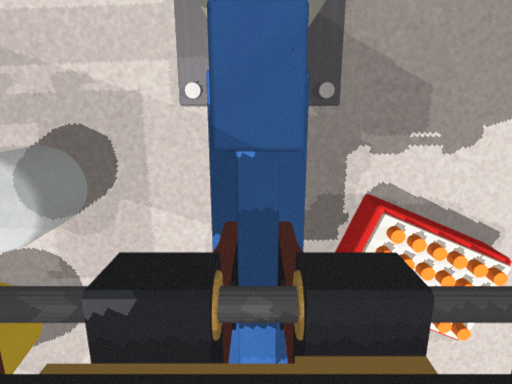

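```bash
python3 - <<'E'
from h import *
f=load("w12");crop(f,160,0,360,150,4,"pics/w12c.png")
E
```

```text
(no output)
```

View pics/w12c.png

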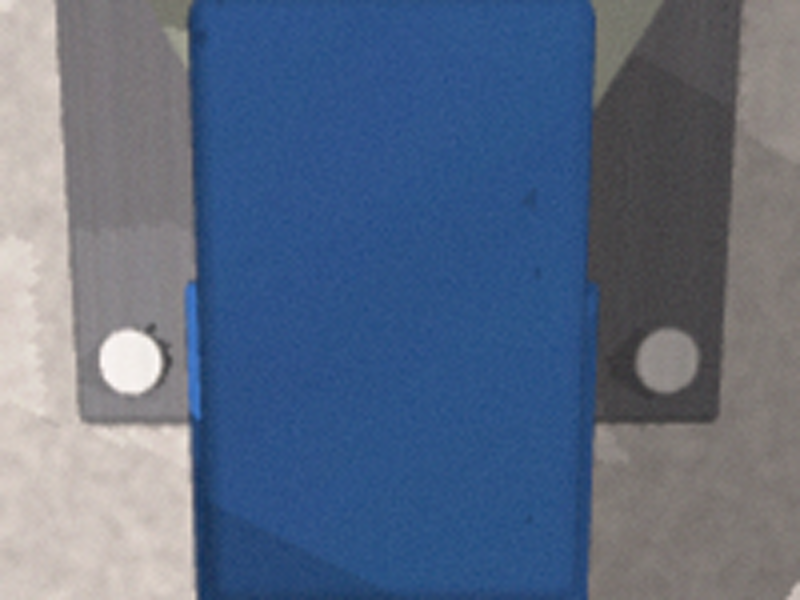

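In the wrist crop the base plate (corners at 80 and 719) is centred at 399.5, while the bracket is centred at about 393, so the post is ≈1.4 mm towards tool +z. I'll correct for that and advance slowly, watching the force.

```bash
python3 -m creep '[{"linear":[0,-0.1,0.13],"turn":0},{"linear":[-0.2,-0.1,0.13],"turn":0},{"linear":[-0.4,-0.1,0.13],"turn":0},{"linear":[-0.6,-0.1,0.13],"turn":0},{"linear":[-0.8,-0.1,0.13],"turn":0},{"linear":[-1.0,-0.1,0.13],"turn":0},{"linear":[-1.2,-0.1,0.13],"turn":0},{"linear":[-1.2,-0.1,0.13],"turn":0},{"linear":[-1.2,-0.1,0.13],"turn":0}]' && python3 - <<'E'
from h import *
goto([.5275,.2021,.3136],-1.1036)
E
```

```text
time_s: 17.8
tool_pos: [0.5331, 0.1939, 0.3137]
ee_rot: [[0.451, -0.0, 0.892], [-0.892, -0.0, 0.451], [0.0, -1.0, -0.0]]
contact_force: [-0.5, -0.3, -2.6]
gripper_width: 0.181
linear [-0.99  0.01 -0.13] turn 0.06 | cur [0.5331 0.1939 0.3137] yaw -1.1026 t 17.8 F [-0.5 -0.3 -2.6] w 0.181
```

```bash
python3 -m creep '[{"linear":[-0.2,0,0],"turn":0},{"linear":[-0.4,0,0],"turn":0},{"linear":[-0.5,0,0],"turn":0},{"linear":[-0.5,0,0],"turn":0},{"linear":[-0.5,0,0],"turn":0}]' && python3 -m creep '[{"linear":[-0.1,0,0],"turn":0},{"linear":[-0.2,0,0],"turn":0},{"linear":[-0.3,0,0],"turn":0},{"linear":[-0.3,0,0],"turn":0},{"linear":[-0.3,0,0],"turn":0}]' && python3 - <<'E'
from h import *
goto([.5275,.2021,.3136],-1.1036)
f=snap("side","s13");crop(f,130,120,220,210,8,"pics/s13c.png")
snap("wrist","w13")
E
```

```text
time_s: 18.3
tool_pos: [0.5308, 0.1983, 0.3137]
ee_rot: [[0.451, 0.0, 0.892], [-0.892, -0.0, 0.451], [0.0, -1.0, 0.0]]
contact_force: [-0.3, 0.7, -2.6]
gripper_width: 0.181
time_s: 18.8
tool_pos: [0.5295, 0.201, 0.3137]
ee_rot: [[0.451, 0.0, 0.892], [-0.892, -0.0, 0.451], [0.0, -1.0, 0.0]]
contact_force: [0.1, -0.2, -3.6]
gripper_width: 0.175
linear [-0.19  0.01 -0.13] turn 0.05 | cur [0.5295 0.201  0.3137] yaw -1.1027 t 18.8 F [ 0.1 -0.2 -3.6] w 0.175
```

View pics/s13c.png

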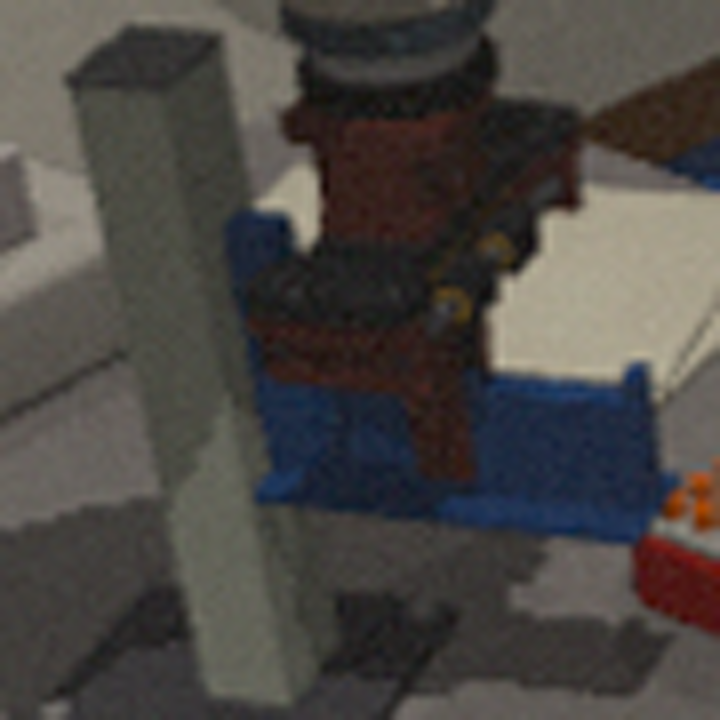

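Tabs have entered without resistance. Pushing on until the rear face touches.

```bash
python3 -m creep '[{"linear":[-0.1,0,0],"turn":0},{"linear":[-0.15,0,0],"turn":0},{"linear":[-0.15,0,0],"turn":0},{"linear":[-0.15,0,0],"turn":0}]' && python3 -m creep '[{"linear":[-0.1,0,0],"turn":0},{"linear":[-0.15,0,0],"turn":0},{"linear":[-0.15,0,0],"turn":0},{"linear":[-0.15,0,0],"turn":0}]'
```

```text
time_s: 19.3
tool_pos: [0.5288, 0.2023, 0.3137]
ee_rot: [[0.451, -0.0, 0.892], [-0.892, -0.0, 0.451], [0.0, -1.0, -0.0]]
contact_force: [0.3, -0.1, -2.3]
gripper_width: 0.176
time_s: 19.7
tool_pos: [0.5282, 0.2035, 0.3137]
ee_rot: [[0.451, 0.0, 0.892], [-0.892, -0.0, 0.451], [0.0, -1.0, 0.0]]
contact_force: [1.9, -3.0, -1.8]
gripper_width: 0.179
```

Rear face touches (3.5 N). Easing back 0.5 mm and lowering.

```bash
python3 -m creep '[{"linear":[0.05,0.1,0],"turn":0},{"linear":[0.05,0.3,0],"turn":0},{"linear":[0.05,0.5,0],"turn":0},{"linear":[0.05,0.7,0],"turn":0},{"linear":[0.05,0.7,0],"turn":0},{"linear":[0.05,0.7,0],"turn":0}]' && python3 -m creep '[{"linear":[0,0.2,0],"turn":0},{"linear":[0,0.4,0],"turn":0},{"linear":[0,0.5,0],"turn":0},{"linear":[0,0.5,0],"turn":0},{"linear":[0,0.5,0],"turn":0}]'
```

```text
time_s: 20.3
tool_pos: [0.5283, 0.2032, 0.3065]
ee_rot: [[0.451, -0.0, 0.892], [-0.892, -0.0, 0.451], [-0.0, -1.0, -0.0]]
contact_force: [-0.4, 0.6, -2.8]
gripper_width: 0.181
time_s: 20.8
tool_pos: [0.5284, 0.2032, 0.3016]
ee_rot: [[0.451, -0.0, 0.892], [-0.892, -0.0, 0.451], [-0.0, -1.0, -0.0]]
contact_force: [0.5, 0.0, -2.9]
gripper_width: 0.183
```

```bash
python3 -m creep '[{"linear":[0,0.1,0],"turn":0},{"linear":[0,0.2,0],"turn":0},{"linear":[0,0.2,0],"turn":0},{"linear":[0,0.2,0],"turn":0}]' && python3 -m creep '[{"linear":[0,0.1,0],"turn":0},{"linear":[0,0.15,0],"turn":0},{"linear":[0,0.15,0],"turn":0},{"linear":[0,0.15,0],"turn":0}]'
```

```text
time_s: 21.2
tool_pos: [0.5284, 0.2032, 0.2997]
ee_rot: [[0.451, -0.0, 0.892], [-0.892, -0.0, 0.451], [0.0, -1.0, -0.0]]
contact_force: [0.0, -0.5, -2.7]
gripper_width: 0.181
time_s: 21.6
tool_pos: [0.5285, 0.2032, 0.2989]
ee_rot: [[0.451, 0.001, 0.892], [-0.892, 0.0, 0.451], [0.0, -1.0, 0.001]]
contact_force: [-1.5, -1.6, 5.7]
gripper_width: 0.178
```

Seated: 5.7 N upward at TCP z 0.2989, against an expected 0.2996. Releasing.

```bash
python3 -m creep '[{"linear":[0,-0.08,0],"turn":0},{"linear":[0,-0.08,0],"turn":0},{"linear":[0,-0.08,0],"turn":0},{"linear":[0,-0.08,0],"turn":0},{"linear":[0,-0.08,0],"turn":0},{"linear":[0,-0.08,0],"turn":0},{"linear":[0,-0.08,0],"turn":0},{"linear":[0,-0.08,0],"turn":0},{"linear":[0,-0.08,0],"turn":0},{"linear":[0,-0.08,0],"turn":0}]' 1 && python3 -m creep '[{"linear":[0,-1,0],"turn":0},{"linear":[0,-3,0],"turn":0},{"linear":[0,-6,0],"turn":0},{"linear":[1,-9,0],"turn":0},{"linear":[4,-13,0],"turn":0},{"linear":[8,-17,0],"turn":0},{"linear":[12,-20,0],"turn":0},{"linear":[16,-22,0],"turn":0},{"linear":[18,-22,0],"turn":0},{"linear":[18,-22,0],"turn":0},{"linear":[18,-22,0],"turn":0}]' && python3 - <<'E'
from h import *
f=snap("side","s14");crop(f,120,110,240,230,6,"pics/s14c.png")
f=snap("top","t14");crop(f,80,140,240,290,5,"pics/t14c.png")
snap("wrist","w14")
goto([.5275,.2021,.3136],-1.1036)
E
```

```text
time_s: 22.6
tool_pos: [0.5284, 0.2032, 0.299]
ee_rot: [[0.451, 0.0, 0.892], [-0.892, 0.0, 0.451], [0.0, -1.0, 0.0]]
contact_force: [0.1, -0.2, 0.1]
gripper_width: 0.991
time_s: 23.7
tool_pos: [0.6091, 0.0424, 0.519]
ee_rot: [[0.45, -0.001, 0.893], [-0.893, 0.0, 0.45], [-0.001, -1.0, -0.001]]
contact_force: [-0.1, -0.2, -0.6]
gripper_width: 0.999
linear [-17.81  20.51  -0.08] turn 0.12 | cur [0.609  0.0436 0.5185] yaw -1.1016 t 23.85 F [-0.3  0.7 -0.4] w 0.996
```

View pics/s14c.png

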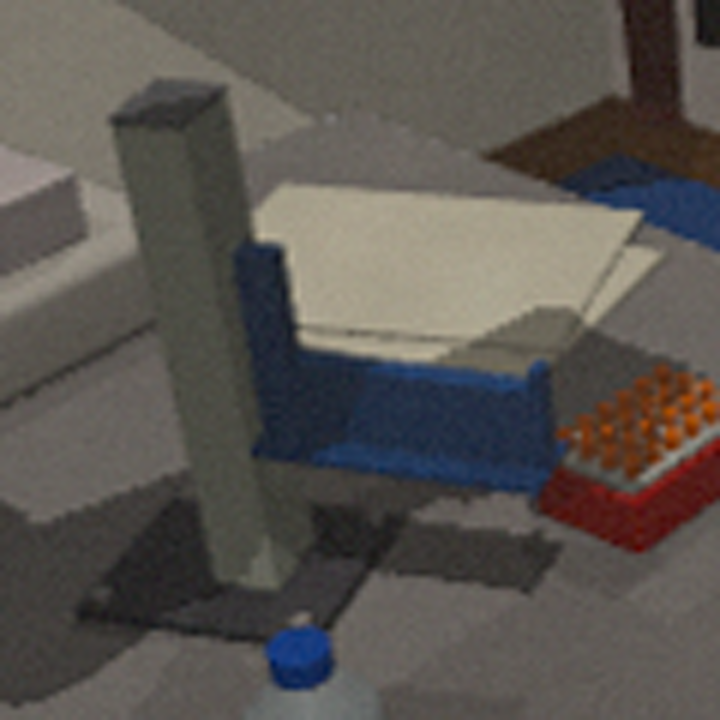

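View pics/t14c.png

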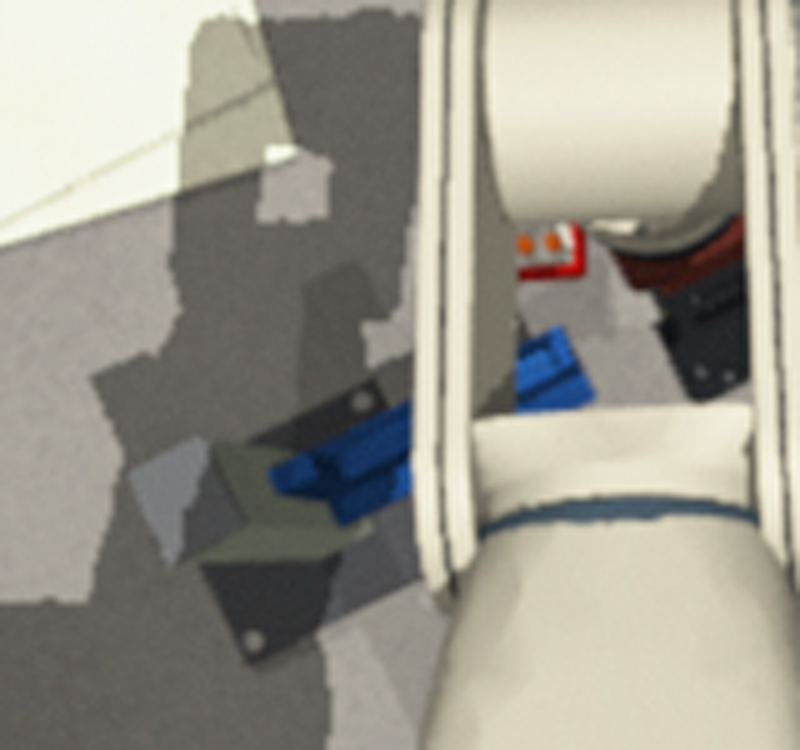

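View pics/w14.png

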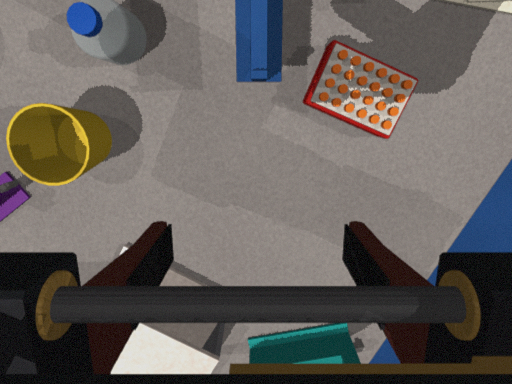

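It hangs on the post with the robot clear. I'll check the position numerically against home.

```bash
python3 - <<'E'
from h import *
from fit0 import T,fit
s=load("s14");w=load("w14")
X=np.array([[0,25,0],[-170,25,0],[0,8,120],[-24,8,120],[-24,-8,120],[-170,8,68]])/1000
for dz in(0,.014):
  for p in([.4893,.2785,2.039],):
    B=T(p,X);B[:,2]+=.102+dz
    print(dz,np.round((proj(s,B)-[120,110]+.4)*6).tolist())
crop(w,215,0,305,100,6,"pics/w14c.png")
E
```

```text
0 [[251.0, 455.0], [538.0, 489.0], [225.0, 249.0], [267.0, 253.0], [280.0, 239.0], [536.0, 365.0]]
0.014 [[246.0, 434.0], [535.0, 468.0], [221.0, 226.0], [262.0, 230.0], [276.0, 216.0], [533.0, 343.0]]
```

```bash
python3 -m creep '[{"linear":[-4,0,0],"turn":0},{"linear":[-8,0,0],"turn":0},{"linear":[-12,0,0],"turn":0},{"linear":[-13,0,0],"turn":0},{"linear":[-13,0,0],"turn":0},{"linear":[-13,0,0],"turn":0}]' && python3 - <<'E'
from h import *
f=snap("wrist","w15");crop(f,190,0,330,200,4,"pics/w15c.png");goto([.5275,.2021,.3136],-1.1036)
E
```

```text
time_s: 24.45
tool_pos: [0.551, 0.1586, 0.5189]
ee_rot: [[0.452, 0.0, 0.892], [-0.892, -0.0, 0.452], [0.001, -1.0, -0.0]]
contact_force: [1.3, -0.2, -0.5]
gripper_width: 1.0
linear [-5.01 20.53 -0.13] turn 0.04 | cur [0.5513 0.1581 0.5189] yaw -1.1029 t 24.5 F [-0.  -0.4  0.2] w 1.004
```

View pics/w15c.png

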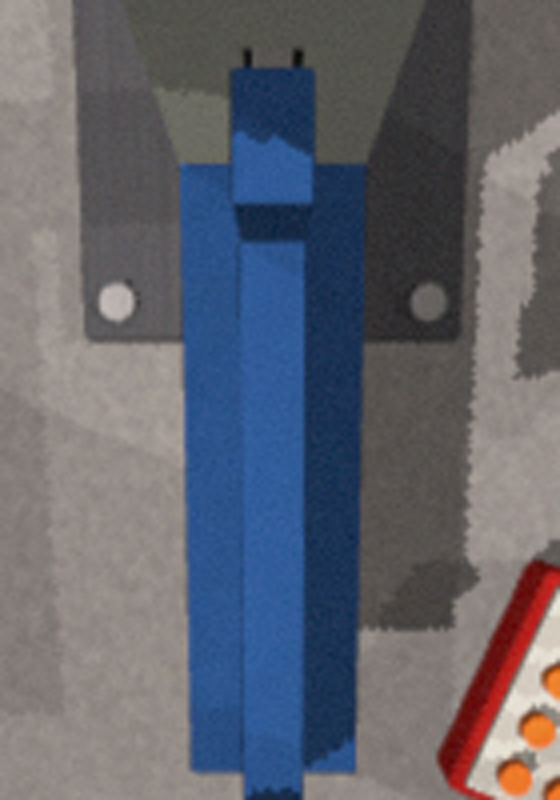

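The wrist view shows the bracket flush on the post. The slot's edges (247 and 297, centre 272) straddle the spine centre at 272. The side-view corners match the home prediction and not the 14 mm high one. Handing in.

```bash
python3 - <<'E'
from station import r
r.close_job();print(r.state()["time_s"])
E
```

```text
the job is handed in; nothing more can be done
the job is handed in; nothing more can be done
```

The bracket is hanging on the upright with its tabs in the upper two slots, and I handed the job in at about 24.5 s of the 61 s allowed.

**What I did**
- I gripped the blue bracket by its spine, drew it out of the shelf, stood it on the open bench and let go. The pictures showed it upright and clear of the shelf.
- I then picked it up by the arm, moved 1.3 mm sideways to line it up with the post, and pushed the tabs in without resistance until the rear face touched at 3.5 N.
- I lowered it until it seated, released it and moved the gripper away.

**Last checks**
- **Height:** it seated at tool height 0.299 m, against an expected 0.2996 m. The side view matches the fully home position to about 1–2 pixels.
- **Fit on the post:** the last wrist view shows it flush against the face and centred on the slot.
- **Robot and bystanders:** the measured force was close to zero with the gripper clear. The tip box, tub and bottle looked untouched, though I did not measure their positions again.

**What disagreed**
- **Upright position:** the top and wrist cameras differed by about 3.5 mm, so I settled the sideways position with a close wrist view just before inserting.
- **Wrist camera heights:** these were 4–7 mm off the stated heights in some fits, so I relied on the tool position and contact forces for height.

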